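# Put the polishing wheels away in size order

### The job

The four polishing wheels have dried in the white drip rack in no particular order: put them away in the wooden storage rack, each in the place cut for its size, so that they run from the largest to the smallest along the row. Set each one down rather than dropping it, standing upright and fully down on its rests between its wire hoops, and leave the glass jar between the racks where it stands.

Things in the scene. Friction and masses are not known exactly. Their poses are not given: they have to be found in the camera images.
- wheel_105: Dark-grey rigid rubber-bonded polishing wheel, a disc on edge with a brass bush: the largest of four, diameter 105 mm, 22 mm thick, about 324 g. Origin: its centre; own y = the disc's axis, level, along the row. At the start in any of the drying rack's four places, 66 mm apart. Pinch across its thickness from above: no wire down to 33 mm below the rim; 36 mm or more to the next wheel.
- wheel_90: Dark-grey rigid rubber-bonded polishing wheel, a disc on edge with a brass bush: the second largest of four, diameter 90 mm, 20 mm thick, about 216 g. Origin: its centre; own y = the disc's axis, level, along the row. At the start in any of the drying rack's four places, 66 mm apart. Pinch across its thickness from above: no wire down to 33 mm below the rim; 36 mm or more to the next wheel.
- wheel_75: Dark-grey rigid rubber-bonded polishing wheel, a disc on edge with a brass bush: the second smallest of four, diameter 75 mm, 18 mm thick, about 135 g. Origin: its centre; own y = the disc's axis, level, along the row. At the start in any of the drying rack's four places, 66 mm apart. Pinch across its thickness from above: no wire down to 33 mm below the rim; 36 mm or more to the next wheel.
- wheel_60: Dark-grey rigid rubber-bonded polishing wheel, a disc on edge with a brass bush: the smallest of four, diameter 60 mm, 16 mm thick, about 77 g. Origin: its centre; own y = the disc's axis, level, along the row. At the start in any of the drying rack's four places, 66 mm apart. Pinch across its thickness from above: no wire down to 33 mm below the rim; 36 mm or more to the next wheel.
- bay_105: Storage-rack place for the 105 mm wheel, largest of four graded in one row 66 mm apart: two dark wooden rests between two dark steel wire hoops; fixed. Origin: its middle, on the board's top, 18 mm over the bench; x across, y along the row (the wheel's axis), z up. Rests 63 mm apart at the contacts; a seated wheel's centre is 56.5 mm above the origin. Hoops 39 mm high, 38 mm clear between.
- bay_90: Storage-rack place for the 90 mm wheel, second largest of four graded in one row 66 mm apart: two dark wooden rests between two dark steel wire hoops; fixed. Origin: its middle, on the board's top, 18 mm over the bench; x across, y along the row (the wheel's axis), z up. Rests 54 mm apart at the contacts; a seated wheel's centre is 49.0 mm above the origin. Hoops 33 mm high, 36 mm clear between.
- bay_75: Storage-rack place for the 75 mm wheel, second smallest of four graded in one row 66 mm apart: two dark wooden rests between two dark steel wire hoops; fixed. Origin: its middle, on the board's top, 18 mm over the bench; x across, y along the row (the wheel's axis), z up. Rests 45 mm apart at the contacts; a seated wheel's centre is 41.5 mm above the origin. Hoops 28 mm high, 34 mm clear between.
- bay_60: Storage-rack place for the 60 mm wheel, smallest of four graded in one row 66 mm apart: two dark wooden rests between two dark steel wire hoops; fixed. Origin: its middle, on the board's top, 18 mm over the bench; x across, y along the row (the wheel's axis), z up. Rests 36 mm apart at the contacts; a seated wheel's centre is 34.0 mm above the origin. Hoops 22 mm high, 32 mm clear between.
- drying_rack: White drip tray, 130 mm (x) by 294 mm (y, the row), with two steel bars (10 mm thick, 42 mm apart, axes 30 mm up) that carry the wheels and wire hoops 44 mm high, 40 mm clear at each place. Origin: centre of its underside. Fixed; left or right in front of the robot, the storage rack (beech, 140 by 294 mm, end cheeks up to 68 mm high) on the other side.
- jar: Empty glass cup, 56 mm across and 75 mm high, standing loose on the bench between the two racks. Origin: centre of its underside; z up.
Mind the look-alikes: they are no part of the job. What is shaped like the wheel_60 but green or red is not meant.

How it is judged:
By the outcome, as a careful person would: the job done as asked, in the order asked, and still so for the second after the job is handed in, with the robot touching nothing.
It also fails if it takes over 128 s, if anything falls off the work surface, if the arm or the gripper's body presses on something with over 40 N, if the wrist force passes 120 N, or if a joint passes its speed limit or range.

### The arm

A 6-joint arm with a two-finger parallel gripper is mounted at the origin on the work surface. World frame = base frame: x ahead of the robot, y to its left, z up, the work surface at z = 0. Lengths are in m, angles in rad, forces in N, time in s.
With the tool pointing down it reaches from about 0.35 to 0.725 m from the base axis. Payload 6 kg.
Tool frame: the origin (TCP) lies at the very end of the fingers, on their centre line; the grasp point (between the pads) lies 19 mm behind it; z points along the fingers, y is the direction in which the jaws open and shut (so a half turn about z gives the same grasp; the last joint's range is limited). The gripper opens to 85 mm and grips with 20 to 120 N. Pads are 22 mm wide; open, the fingers measure 114 mm over their backs; the gripper's body (76 mm by 85 mm) begins 54 mm behind the grasp point. The pads swing forward as they close: fully open they stand 13 mm farther back than shut.
Start: joints at [1.571, 0.04, 0.085, 0, -1.615, -0.334], TCP at [0.197, 0.567, 0.231] pointing down, gripper open.
Joint ranges: [-2.56, 2.56], [-1.29, 2.01], [-1.08, 1.49], [-3.29, 1.98], [-2.81, -0.18], [-2.99, 2.99]. Speed limits (rad/s): [2.57, 2.57, 3.01, 3.14, 3.14, 3.14].

### API

Orientations are given as [roll, pitch, yaw] about the fixed x, y, z axes, in that order (R = Rz(yaw) Ry(pitch) Rx(roll)).
In Python, from plant import env, cams, nets gives the robot as it stands. The module is installed in compiled form; this text tells all that it offers.
- The arm moves only by the tool drive_tool, never from a script. Its argument "plan" is a list of rows, each an object with "xyz": the shift along the tool's x, y, z as a fraction of full scale, a list of three; "spin": the turn about the tool's z as a fraction of full scale. In form: [{"xyz": [dx, dy, dz], "spin": spin}, ...]. A call has 1 to 8 rows; each row is the pose to reach, as a shift and turn from the pose commanded when the call began, along the tool's axes at that moment; what a row does not reach only later rows make up. Full scale, the value 1, is 400 mm for a shift and 45 degrees for a turn. A row lasts 1/12 s, in which the tool goes at most 41.7 mm and 7.16 degrees, less where a joint would pass 70% of its speed; a pose out of reach is approached as far as the arm can. A call with a number of a shift or a turn outside -1 to 1 is refused whole. A call with a gripper value outside its range is refused whole. "gripper" is the gripper's target within -1 to 1 (shut at 1, half-way at 0, fully open at -1), set as the call begins (left out, the last holds). The fingers move at their own pace and stop on an object; "squeeze" is the grip in N (left out, the last holds). Time passes only in rows, so rows that repeat a pose let the fingers close. It gives the time, the measured TCP pose, the force and the opening at its end, in the units of the state.
- env.get_obs(): the state, without advancing time (a new reading comes with each control period).
- cams.capture(name): name is "scene" or "top"; returns (picture, depth): 420x560x3 uint8, red, green, blue; 420x560 float32, m along the optical axis (not along the pixel's ray), 0 where there is no reading.
- cams.camera_info(name): a dict with "vertical_fov" (degrees; the focal length in pixels is half the picture's height over the tangent of half this angle, whatever the lens; pixels are square), "cx", "cy" (the principal point, pixels), "eye" and "orientation" of the camera in the world. Camera axes: x right, y up, looking along -z (the intrinsics and any distortion apply to the point x, -y, -z); pixel columns grow to the right and rows downward; lengths in m; the calibration is good to about 2 mm. A picture is of the moment at which its call begins. camera_info takes no time and is no camera call.
- env.finish_job(): hands the job in, once; it reports no verdict.
Trained networks look in the newest picture that a camera, given by its name, has taken for a name from the list of things; names that differ only in an ending like _2 or _b are one class to them, and where a whole thing is asked for, a point or a joint stands for the part that bears it (a point fixed in the world has none). Each returns a list of dicts, best first, with "confidence" (0 to 1); they miss things now and then, are a little off and sometimes report something else, mostly with a low value. They report only what shows in the picture. A call takes as long as a camera call. They do not tell look-alikes from the thing itself.
- nets.look_for(name, camera): "bbox" ([centre column, centre row, width, height] in pixels, round what is visible of it).
- nets.trace(name, camera): "pixels" (420x560 bool, what is visible of it) and "bbox" ([centre column, centre row, width, height] in pixels, round what is visible of it).
The state is a dict: "time": time; "joints": joint angles; "qvel": joint speeds; "joint_torque": joint torques, N m; "tool_pos": TCP position; "eef_rot": TCP orientation; "force": force on the tool from outside, world axes, zero at the start; "ft_torque": the same for the moment, N m; "gripper_width": finger opening in m.
Only numpy, scipy, OpenCV 4.12 (cv2) and the standard library are available. Lean on these libraries where they do the work, as an engineer would, in place of code of your own. Each camera call takes 0.05 s, during which the arm holds its last target.

## Working session

There is one attempt and no reset: what is moved stays moved. The work goes in short steps, Python scripts to look and compute and a tool call to move; the robot and the scene stay as the last step left them, time stands still between calls to the robot, and variables do not carry over. Pictures are saved under pics/ and viewed, and the job is handed in when it is done.

Besides the shell and the picture viewer there is one more tool, called after "Call:" as name([rows], argument=value, ...), one row to a line, values as JSON. drive_tool: Moves the arm, as the interface text tells. Its arguments: {"type":"object","properties":{"plan":{"type":"array","items":{"type":"object","properties":{"xyz":{"type":"array","items":{"type":"number","minimum":-1,"maximum":1}},"spin":{"type":"number","minimum":-1,"maximum":1}}}},"gripper":{"type":"number"},"squeeze":{"type":"number"}},"required":["plan"]}

```bash
mkdir -p pics; python3 - <<'E'
from plant import env,cams,nets
import cv2,numpy as np
o=env.get_obs();print(o)
for n in("scene","top"):
    p,d=cams.capture(n);cv2.imwrite(f"pics/{n}0.png",p[:,:,::-1]);np.savez(f"{n}0.npz",p=p,d=d);print(n,cams.camera_info(n))
E
```

```text
{'time': 0.0, 'joints': array([ 1.57071009e+00,  4.08077805e-02,  8.37925124e-02, -4.82592545e-04,
       -1.61551894e+00, -3.33709819e-01]), 'qvel': array([ 0.00043975,  0.0012886 ,  0.00206497, -0.00046408,  0.00097565,
        0.00054479]), 'joint_torque': array([-1.03895688e-04, -3.68204963e+01,  3.47425497e+01,  6.93245173e+00,
       -5.31279074e-03,  3.47990095e-06]), 'tool_pos': array([0.19638164, 0.56658962, 0.23026738]), 'eef_rot': array([ 3.13979273e+00, -1.13691733e-04, -3.33774799e-01]), 'force': array([-1.25007549, -0.27716138,  0.51562435]), 'ft_torque': array([-0.02959728,  0.00219728, -0.04197459]), 'gripper_width': 0.08515623379425831}
scene {'vertical_fov': 52.056816226564614, 'cx': 286.36389739221937, 'cy': 206.85209986268438, 'eye': array([0.82794764, 0.63074568, 0.70465305]), 'orientation': array([0.84212998, 0.00960655, 2.6773645 ])}
top {'vertical_fov': 48.135892329536524, 'cx': 285.63758745431835, 'cy': 213.4495890046206, 'eye': array([0.31400377, 0.0029624 , 1.01033947]), 'orientation': array([ 0.21232107,  0.00594467, -1.6105476 ])}
```

View pics/scene0.png

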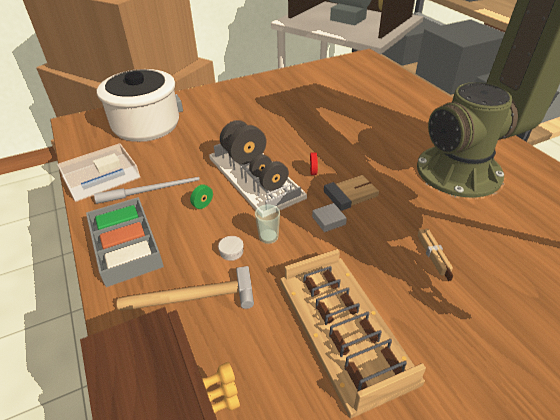

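View pics/top0.png

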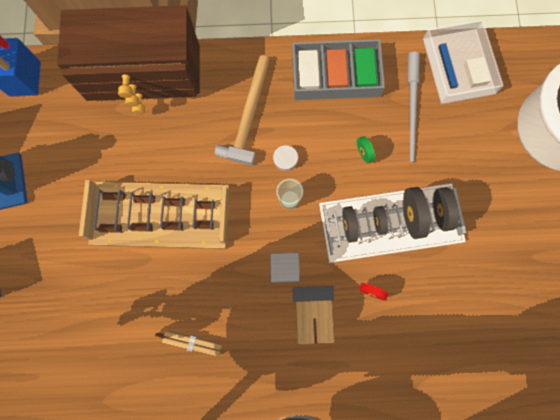

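The scene view shows the wheels in the white rack around (255,160) and the empty storage rack around (355,330). The top view shows the wheels, left to right, at (350,224), (380,220), (417,212) and (446,209), and the bays at x≈110–205, y≈212, with the biggest on the left. Next I'll deproject.

```bash
cat > h.py <<'E'
import numpy as np,cv2
from scipy.spatial.transform import Rotation as Ro
def cloud(d,ci):
    H,W=d.shape;f=H/2/np.tan(np.radians(ci['vertical_fov'])/2)
    v,u=np.mgrid[:H,:W].astype(float)
    P=np.stack([(u-ci['cx'])/f*d,-(v-ci['cy'])/f*d,-d],-1)
    R=Ro.from_euler('xyz',ci['orientation']).as_matrix()
    w=P@R.T+ci['eye']; w[d<=0]=np.nan
    return w
def proj(X,ci,H=420):
    f=H/2/np.tan(np.radians(ci['vertical_fov'])/2)
    R=Ro.from_euler('xyz',ci['orientation']).as_matrix()
    p=(np.atleast_2d(X)-ci['eye'])@R
    return np.stack([ci['cx']+f*p[:,0]/-p[:,2],ci['cy']-f*p[:,1]/-p[:,2]],-1)
E
python3 - <<'E'
from plant import env,cams,nets
from h import *
for n in("scene","top"):
    z=np.load(n+"0.npz");d=z['d'];w=cloud(d,cams.camera_info(n))
    for (u,v) in ([(349,224),(380,220),(417,212),(446,209),(285,157),(285,267),(289,193),(250,300),(500,300),(100,300),(89,210),(222,215)] if n=='top' else [(250,147),(278,178),(268,220),(330,300),(200,230),(310,260),(400,380)]):
        print(n,u,v,np.round(w[v,u],4))
for n in("scene","top"):
  for nm in ["wheel_105","wheel_90","wheel_75","wheel_60","bay_105","bay_90","bay_75","bay_60","drying_rack","jar"]:
    r=nets.trace(nm,n)
    z=np.load(n+"0.npz");w=cloud(z['d'],cams.camera_info(n))
    for q in r[:5]:
        pts=w[q['pixels']];pts=pts[np.isfinite(pts[:,0])]
        print(n,nm,round(q['confidence'],2),np.round(q['bbox']),np.round(np.percentile(pts,[2,50,98],axis=0),3).tolist())
E
```

```text
scene 250 147 [ 0.4985 -0.2515  0.0781]
scene 278 178 [ 0.4825 -0.1181  0.0629]
scene 268 220 [0.5706 0.0158 0.0738]
scene 330 300 [0.5352 0.2193 0.0178]
scene 200 230 [ 0.6951 -0.1002 -0.0023]
scene 310 260 [0.5343 0.1364 0.0492]
scene 400 380 [0.5362 0.424  0.0651]
top 349 224 [ 0.4836 -0.123   0.1021]
top 380 220 [ 0.4926 -0.1882  0.084 ]
top 417 212 [ 0.4959 -0.2499  0.1325]
top 446 209 [ 0.5043 -0.3138  0.1096]
top 285 157 [ 0.654  -0.0033  0.0237]
top 285 267 [0.4127 0.0063 0.018 ]
top 289 193 [ 0.5768 -0.0089  0.0043]
top 250 300 [ 0.3479  0.0832 -0.0021]
top 500 300 [ 0.3268 -0.4452 -0.0028]
top 100 300 [0.3604 0.4001 0.002 ]
top 89 210 [0.5452 0.412  0.0509]
top 222 215 [0.5233 0.1335 0.0496]
scene wheel_105 0.88 [202. 196.  24.  26.] [[0.635, -0.184, 0.005], [0.663, -0.171, 0.037], [0.689, -0.16, 0.059]]
scene wheel_105 0.86 [231. 133.  28.  29.] [[0.49, -0.329, 0.063], [0.534, -0.312, 0.104], [0.555, -0.268, 0.12]]
scene wheel_105 0.72 [261. 167.  20.  20.] [[0.477, -0.195, 0.04], [0.506, -0.185, 0.07], [0.525, -0.181, 0.087]]
scene wheel_105 0.63 [246. 143.  39.  40.] [[0
[... 7448 characters left out ...]
.016], [0.527, 0.311, 0.031], [0.58, 0.34, 0.052]]
top bay_60 0.91 [108. 214.  30.  42.] [[0.501, 0.348, 0.023], [0.525, 0.368, 0.033], [0.586, 0.397, 0.058]]
top bay_60 0.82 [174. 214.  22.  36.] [[0.502, 0.219, 0.024], [0.554, 0.244, 0.031], [0.568, 0.262, 0.047]]
top bay_60 0.68 [205. 214.  20.  30.] [[0.501, 0.154, 0.016], [0.53, 0.177, 0.028], [0.562, 0.197, 0.041]]
top bay_60 0.67 [139. 214.  28.  40.] [[0.5, 0.283, 0.016], [0.527, 0.311, 0.031], [0.58, 0.34, 0.052]]
top drying_rack 0.84 [394. 222. 144.  83.] [[0.431, -0.368, -0.0], [0.481, -0.198, 0.005], [0.571, -0.083, 0.045]]
top jar 0.86 [290. 194.  25.  35.] [[0.537, -0.033, -0.001], [0.571, -0.009, 0.037], [0.596, 0.017, 0.077]]
```

```bash
python3 - <<'E'
from plant import cams
from h import *
ims=[]
for n in("scene","top"):
    z=np.load(n+"0.npz");w=cloud(z['d'],cams.camera_info(n)).reshape(-1,3);c=z['p'].reshape(-1,3)
    for (y0,x0) in((0.1,0.44),(-0.40,0.42)):
        s=1.3/1000
        im=np.zeros((190,330,3),np.uint8);zb=np.full((190,330),-1.)
        k=np.isfinite(w[:,0])&(w[:,2]>0.006);
        s=0.001
        a=np.round((w[k]-[x0,y0,0])/s).astype(int)
        for (i,j,_),zz,cc in zip(a,w[k,2],c[k]):
            if 0<=i<190 and 0<=j<330 and zz>zb[189-i,329-j]: zb[189-i,329-j]=zz; im[189-i,329-j]=cv2.applyColorMap(np.uint8([[min(zz/0.14*255,255)]]),cv2.COLORMAP_JET)[0,0]
        ims.append(im)
o=np.vstack([np.hstack(ims[:2]),np.hstack(ims[2:])])
cv2.imwrite("pics/hm.png",cv2.resize(o,None,fx=1.2,fy=1.2,interpolation=0))
E
```

```text
(no output)
```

View pics/hm.png

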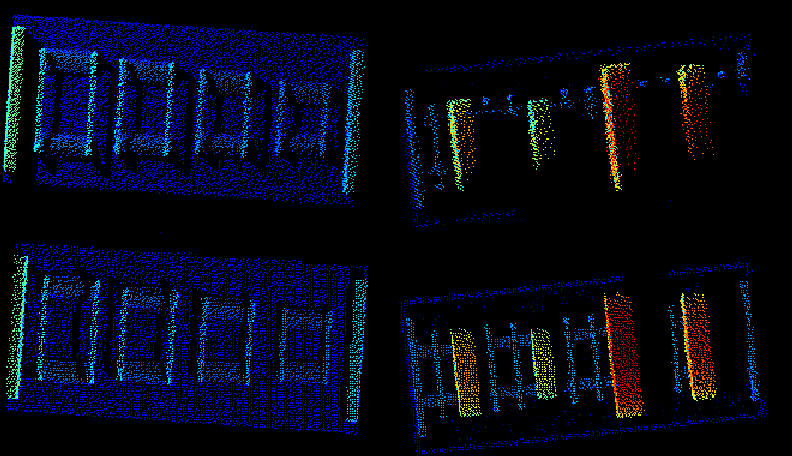

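```bash
cat > fit.py <<'E'
from plant import cams
from h import *
def load(n,i):
    z=np.load(f"{n}{i}.npz");w=cloud(z['d'],cams.camera_info(n)).reshape(-1,3)
    k=np.isfinite(w[:,0]);return w[k]
if __name__=="__main__":
  for n in("top","scene"):
    w=load(n,0)
    # storage
    k=(w[:,0]>.43)&(w[:,0]<.64)&(w[:,1]>.09)&(w[:,1]<.46)&(w[:,2]>.010)
    p=w[k]; r=cv2.minAreaRect(p[:,:2].astype(np.float32));print(n,"storage rect",r)
    b=p[(p[:,2]>.013)&(p[:,2]<.022)]; print('board z',np.median(b[:,2]))
    # drying
    k=(w[:,0]>.40)&(w[:,0]<.61)&(w[:,1]>-.42)&(w[:,1]<-.04)&(w[:,2]>.004)&(w[:,2]<.05)
    r=cv2.minAreaRect(w[k][:,:2].astype(np.float32));print(n,"drying rect",r)
    bench=w[(w[:,0]>.3)&(w[:,0]<.4)&(w[:,1]>.0)&(w[:,1]<.4)];print('bench z',np.median(bench[:,2]))
E
python3 fit.py
```

```text
top storage rect ((0.5384880900382996, 0.27465391159057617), (0.29534196853637695, 0.1413518637418747), 86.14811706542969)
board z 0.01737368691518293
top drying rect ((0.5054352283477783, -0.2348966896533966), (0.36863815784454346, 0.20298196375370026), 89.38426971435547)
bench z -0.000749672359393383
scene storage rect ((0.537878155708313, 0.27609288692474365), (0.2962629497051239, 0.1409512758255005), 86.23683166503906)
board z 0.01732245719351555
scene drying rect ((0.4999547600746155, -0.22556540369987488), (0.13335439562797546, 0.2981228828430176), 6.1669111251831055)
bench z -0.0006959457734551089
```

```bash
cat > fit2.py <<'E'
from fit import *
C=np.array([.5382,.2753]);th=np.radians(-3.8)
def rot(p,C,th):
    c,s=np.cos(th),np.sin(th);d=p[:,:2]-C
    return np.c_[d@[c,s],d@[-s,c],p[:,2]]
for n in("top","scene"):
    w=load(n,0)
    q=rot(w,C,th)
    k=(abs(q[:,0])<.06)&(abs(q[:,1])<.14)
    q=q[k]
    for nm,y,h,cl in(("105",.099,.039,.038),("90",.033,.033,.036),("75",-.033,.028,.034),("60",-.099,.022,.032)):
        s=q[(abs(q[:,1]-y)<.031)&(q[:,2]>.018+h-.006)&(q[:,2]<.018+h+.012)]
        a=s[s[:,1]<y-.008];b=s[s[:,1]>y+.008]
        print(n,nm,'hoop y',np.round([np.median(a[:,1])-y,np.median(b[:,1])-y],4),'x lims',np.round(np.percentile(s[:,0],[3,97]),4),len(a),len(b), 'slope',np.polyfit(a[:,0],a[:,1],1)[0],np.polyfit(b[:,0],b[:,1],1)[0],'z',np.median(s[:,2]))
Cd=np.array([.4995,-.2256]);td=np.radians(6.2)
for n in("top","scene"):
    w=load(n,0);q=rot(w,Cd,td)
    for nm,y,R in(("75",.099,.0375),("60",.033,.03),("105",-.033,.0525),("90",-.099,.045)):
        zc=.03+np.sqrt((R+.005)**2-.021**2)
        s=q[(abs(q[:,1]-y)<.026)&(abs(q[:,0])<.08)&(q[:,2]>.055)]
        k=np.hypot(s[:,0],s[:,2]-zc)
        rim=s[(abs(k-R)<.004)]
        face=s[(k<R-.006)&(k>.015)]
        print(n,nm,'n',len(rim),len(face),'ztop',np.round(np.percentile(s[:,2],98),4),'exp',round(zc+R,4),'rim y range',np.round(np.percentile(rim[:,1]-y,[2,98]),4), end=' ')
        # circle fit x
        if len(rim)>20:
            from scipy.optimize import least_squares
            r=least_squares(lambda v:np.hypot(s[:,0]-v[0],s[:,2]-v[1])-R if False else np.hypot(rim[:,0]-v[0],rim[:,2]-v[1])-R,[0,zc],loss='soft_l1',f_scale=.001).x
            print('xc',np.round(r,4),end=' ')
        if len(face)>20:
            A=np.c_[face[:,0],face[:,2]-zc,np.ones(len(face))];f=np.linalg.lstsq(A,face[:,1]-y,rcond=None)[0]
            print('face',np.round(f,4),end='')
        print()
E
python3 fit2.py
```

```text
top 105 hoop y [-0.0226  0.0203] x lims [-0.0409  0.0408] 102 102 slope -0.0018461832693601413 -0.0005844245190129481 z 0.055530026054363635
top 90 hoop y [-0.0219  0.0197] x lims [-0.0369  0.0357] 89 90 slope -0.0003577687284340398 -0.003360093416111981 z 0.049978525764582504
top 75 hoop y [-0.0202  0.0185] x lims [-0.0326  0.0322] 78 78 slope -0.002364223281868497 0.002792489431887225 z 0.044601656019707614
top 60 hoop y [-0.0193  0.0176] x lims [-0.0295  0.0282] 69 69 slope -0.0013796543225788266 -0.010658562341891121 z 0.03888716291436195
scene 105 hoop y [-0.02    0.0229] x lims [-0.0409  0.041 ] 159 180 slope 0.0006758190674485351 -0.0012016851298983647 z 0.05539076697358436
scene 90 hoop y [-0.019  0.022] x lims [-0.0365  0.0369] 127 137 slope -0.0014356868339225333 0.001914042885102024 z 0.049898027644250276
scene 75 hoop y [-0.0177  0.0211] x lims [-0.0332  0.0326] 97 106 slope 0.0031184504750064296 0.001290005855734253 z 0.04428671515944149
scene 60 hoop y [-0.0166  0.0203] x lims [-0.0287  0.028 ] 75 82 slope -0.00833128172974771 0.0019386816865860036 z 0.03863026485403759
[... 250 characters left out ...]
8 ztop 0.1365 exp 0.136 rim y range [-0.0123  0.0092] xc [0.0015 0.0825] face [ 0.0006 -0.0012  0.0088]
top 90 n 474 283 ztop 0.1206 exp 0.1204 rim y range [-0.0082  0.0116] xc [0.0016 0.0744] face [-0.0006  0.0012  0.0108]
scene 75 n 205 195 ztop 0.1037 exp 0.1044 rim y range [-0.0088  0.01  ] xc [0.0002 0.0658] face [ 0.0034 -0.0136  0.008 ]
scene 60 n 127 59 ztop 0.0876 exp 0.088 rim y range [-0.0074  0.0107] xc [0.0004 0.0566] face [0.0066 0.0315 0.0072]
scene 105 n 298 581 ztop 0.1347 exp 0.136 rim y range [-0.0112  0.0126] xc [0.0005 0.0823] face [0.0032 0.0006 0.0097]
scene 90 n 197 107 ztop 0.1198 exp 0.1204 rim y range [-0.0074  0.0141] xc [0.0002 0.0741] face [0.031  0.0162 0.0105]
```

```bash
cat > go.py <<'E'
from plant import env
import numpy as np,sys
Cd=np.array([.4995,-.2256]);td=np.radians(6.2)
Cs=np.array([.5382,.2755]);ts=np.radians(-3.8)
def pt(C,th,x,y):
    c,s=np.cos(th),np.sin(th);return np.array([C[0]+c*x-s*y,C[1]+s*x+c*y])
D={'105':(pt(Cd,td,.001,-.034),td,.136),'90':(pt(Cd,td,.001,-.0978),td,.1204),'75':(pt(Cd,td,.001,.0985),td,.1044),'60':(pt(Cd,td,.001,.033),td,.088)}
S={'105':(pt(Cs,ts,0,.099),ts,.018+.0565+.0525),'90':(pt(Cs,ts,0,.033),ts,.018+.049+.045),'75':(pt(Cs,ts,0,-.033),ts,.018+.0415+.0375),'60':(pt(Cs,ts,0,-.099),ts,.018+.034+.03)}
def rel(x,y,z,yaw):
    o=env.get_obs();p=o['tool_pos'];a=o['eef_rot'][2]
    d=np.array([x,y,z])-p
    c,s=np.cos(a),np.sin(a)
    return np.array([d[0]*c+d[1]*s,d[0]*s-d[1]*c,-d[2]])/.4, -(yaw-a)/np.radians(45)
def show(*t):
    print('target',np.round(t,4),'->',*[np.round(v,4) for v in rel(*t)])
if __name__=="__main__":
    if sys.argv[1] in'DS':
        P=(D if sys.argv[1]=='D' else S)[sys.argv[2]]
        show(P[0][0],P[0][1],float(sys.argv[3]),P[1])
    o=env.get_obs();print({k:np.round(o[k],4) for k in('time','joints','tool_pos','eef_rot','force','gripper_width')})
E
python3 go.py D 105 .21
python3 - <<'E'
from go import *
print(D);print(S)
E
```

```text
target [ 0.5042 -0.2593  0.21    0.1082] -> [1.4033 1.6994 0.0532] -0.5628
{'time': np.float64(1.1), 'joints': array([ 1.5707,  0.0402,  0.0848, -0.    , -1.6155, -0.3337]), 'tool_pos': array([0.1965, 0.5669, 0.2313]), 'eef_rot': array([ 3.1415, -0.    , -0.3338]), 'force': array([-0.4031,  0.8659, -0.3489]), 'gripper_width': np.float64(0.0852)}
{'105': (array([ 0.50416613, -0.25929313]), np.float64(0.10821041362364843), 0.136), '90': (array([ 0.51105649, -0.32271996]), np.float64(0.10821041362364843), 0.1204), '75': (array([ 0.48985621, -0.12756813]), np.float64(0.10821041362364843), 0.1044), '60': (array([ 0.49693017, -0.19268502]), np.float64(0.10821041362364843), 0.088)}
{'105': (array([0.54476112, 0.37428235]), np.float64(-0.06632251157578452), 0.127), '90': (array([0.54038704, 0.30842745]), np.float64(-0.06632251157578452), 0.112), '75': (array([0.53601296, 0.24257255]), np.float64(-0.06632251157578452), 0.097), '60': (array([0.53163888, 0.17671765]), np.float64(-0.06632251157578452), 0.082)}
```

Call:
drive_tool([
  {"xyz":[0.54,0.65,0.03],"spin":-0.563},
  {"xyz":[0.54,0.65,0.03],"spin":-0.563},
  {"xyz":[0.54,0.65,0.03],"spin":-0.563},
  {"xyz":[0.54,0.65,0.03],"spin":-0.563},
  {"xyz":[0.54,0.65,0.03],"spin":-0.563},
  {"xyz":[0.54,0.65,0.03],"spin":-0.563},
  {"xyz":[0.54,0.65,0.03],"spin":-0.563},
  {"xyz":[0.54,0.65,0.03],"spin":-0.563},
], gripper=-0.1)

```text
time: 1.77
tool_pos: [0.3139, 0.2532, 0.2197]
eef_rot: [-3.141, -0.001, 0.109]
force: [1.7, -0.3, -0.1]
gripper_width: 0.0473
```

```bash
python3 go.py D 105 .21
```

```text
target [ 0.5042 -0.2593  0.21    0.1082] -> [0.3332 1.3255 0.0242] 0.0014
{'time': np.float64(1.7667), 'joints': array([ 1.1879e+00, -5.1210e-01, -3.9590e-01,  1.0000e-04, -1.6859e+00,
        4.9220e-01]), 'tool_pos': array([0.3139, 0.2532, 0.2197]), 'eef_rot': array([-3.1406e+00, -7.0000e-04,  1.0930e-01]), 'force': array([ 1.6745, -0.3119, -0.0867]), 'gripper_width': np.float64(0.0473)}
```

Call:
drive_tool([
  {"xyz":[0.19,0.7,0.02],"spin":0},
  {"xyz":[0.19,0.7,0.02],"spin":0},
  {"xyz":[0.19,0.7,0.02],"spin":0},
  {"xyz":[0.19,0.7,0.02],"spin":0},
  {"xyz":[0.19,0.7,0.02],"spin":0},
  {"xyz":[0.19,0.7,0.02],"spin":0},
  {"xyz":[0.19,0.7,0.02],"spin":0},
  {"xyz":[0.19,0.7,0.02],"spin":0},
])

```text
time: 2.43
tool_pos: [0.4202, -0.0214, 0.2112]
eef_rot: [3.14, 0.001, 0.099]
force: [-0.0, 1.8, -0.5]
gripper_width: 0.0472
```

```bash
python3 go.py D 105 .21
```

```text
target [ 0.5042 -0.2593  0.21    0.1082] -> [0.1501 0.6125 0.003 ] -0.0116
{'time': np.float64(2.4333), 'joints': array([ 4.3630e-01, -4.5920e-01, -3.7680e-01,  1.4000e-03, -1.6546e+00,
        1.2337e+00]), 'tool_pos': array([ 0.4202, -0.0214,  0.2112]), 'eef_rot': array([3.1398e+00, 9.0000e-04, 9.9100e-02]), 'force': array([-0.0037,  1.79  , -0.4856]), 'gripper_width': np.float64(0.0472)}
```

Call:
drive_tool([
  {"xyz":[0.15,0.61,0],"spin":0},
  {"xyz":[0.15,0.61,0],"spin":0},
  {"xyz":[0.15,0.61,0],"spin":0},
  {"xyz":[0.15,0.61,0],"spin":0},
  {"xyz":[0.15,0.61,0],"spin":0},
  {"xyz":[0.15,0.61,0],"spin":0},
  {"xyz":[0.15,0.61,0],"spin":0},
  {"xyz":[0.15,0.61,0],"spin":0},
])

```text
time: 3.1
tool_pos: [0.5054, -0.253, 0.2097]
eef_rot: [-3.141, 0.003, 0.105]
force: [-0.3, 0.4, 0.2]
gripper_width: 0.0469
```

Call:
drive_tool([
  {"xyz":[0,0,0],"spin":0},
  {"xyz":[0,0,0],"spin":0},
])

```text
time: 3.27
tool_pos: [0.5056, -0.2504, 0.2121]
eef_rot: [3.141, -0.001, 0.109]
force: [0.1, -0.5, 1.0]
gripper_width: 0.0471
```

```bash
python3 go.py D 105 .094; python3 - <<'E'
from plant import cams
import cv2,numpy as np
for n in ("top","scene"):
    p,d=cams.capture(n);cv2.imwrite(f"pics/{n}1.png",cv2.resize(p[100:340,180:500] if n=='top' else p[60:300,120:440],None,fx=2.4,fy=2.4)[:,:,::-1])
E
```

```text
target [ 0.5042 -0.2593  0.094   0.1082] -> [-0.0061  0.0218  0.2953] 0.0015
{'time': np.float64(3.2667), 'joints': array([-1.0400e-01, -5.7200e-02, -4.6700e-02,  1.0000e-04, -1.5802e+00,
        1.7842e+00]), 'tool_pos': array([ 0.5056, -0.2504,  0.2121]), 'eef_rot': array([ 3.1413e+00, -1.0000e-03,  1.0940e-01]), 'force': array([ 0.0693, -0.5159,  0.9738]), 'gripper_width': np.float64(0.0471)}
```

View picture.

View pics/scene1.png

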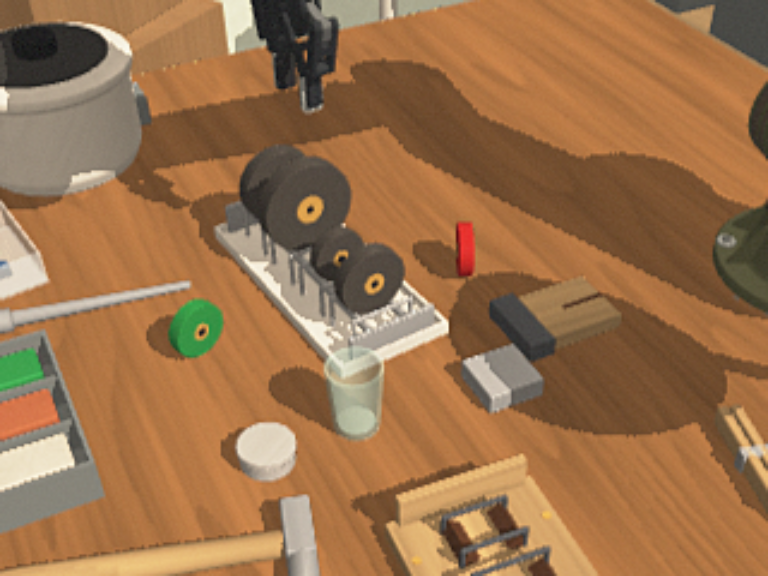

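View pics/top1.png

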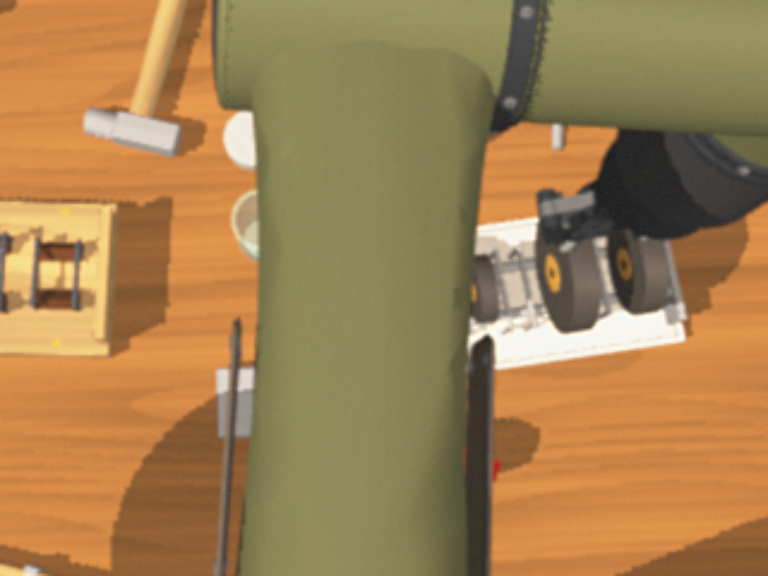

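Call:
drive_tool([
  {"xyz":[-0.006,0.022,0],"spin":0},
  {"xyz":[-0.006,0.022,0.08],"spin":0},
  {"xyz":[-0.006,0.022,0.15],"spin":0},
  {"xyz":[-0.006,0.022,0.2],"spin":0},
  {"xyz":[-0.006,0.022,0.2],"spin":0},
  {"xyz":[-0.006,0.022,0.2],"spin":0},
])

```text
time: 3.87
tool_pos: [0.5037, -0.2601, 0.1316]
eef_rot: [3.141, 0.001, 0.109]
force: [0.7, 0.1, 1.0]
gripper_width: 0.0471
```

```bash
python3 go.py D 105 .094; python3 - <<'E'
from plant import cams
import cv2,numpy as np
for n in ("scene",):
    p,d=cams.capture(n);cv2.imwrite(f"pics/{n}2.png",cv2.resize(p[60:260,180:380],None,fx=3,fy=3)[:,:,::-1])
E
```

```text
target [ 0.5042 -0.2593  0.094   0.1082] -> [ 0.0013 -0.0019  0.0939] 0.0013
{'time': np.float64(3.8667), 'joints': array([-1.2230e-01, -3.5400e-02, -1.7240e-01,  6.0000e-04, -1.4350e+00,
        1.8022e+00]), 'tool_pos': array([ 0.5037, -0.2601,  0.1316]), 'eef_rot': array([3.1412e+00, 1.3000e-03, 1.0920e-01]), 'force': array([0.7394, 0.0913, 1.0135]), 'gripper_width': np.float64(0.0471)}
```

View pics/scene2.png

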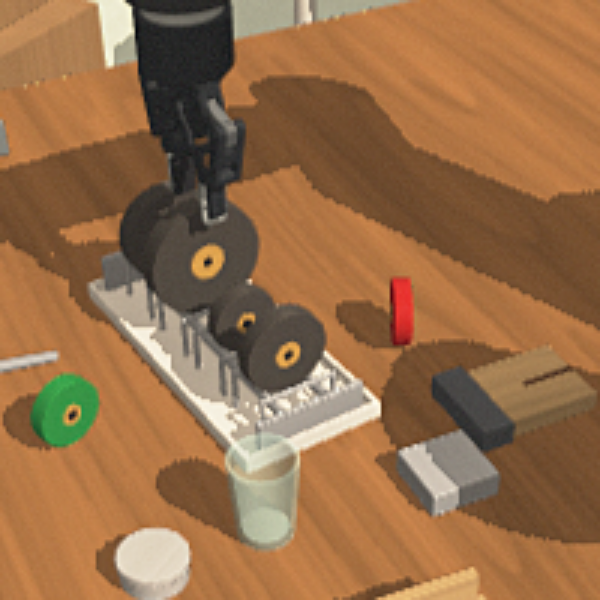

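The jaws straddle the 105 wheel, with the front finger at (213,215) in front of its face. I'll go down and close.

Call:
drive_tool([
  {"xyz":[0.001,0,0.05],"spin":0},
  {"xyz":[0.001,0,0.094],"spin":0},
  {"xyz":[0.001,0,0.094],"spin":0},
  {"xyz":[0.001,0,0.094],"spin":0},
])

```text
time: 4.25
tool_pos: [0.505, -0.2604, 0.0955]
eef_rot: [3.141, -0.001, 0.109]
force: [1.1, 0.5, 0.5]
gripper_width: 0.0473
```

Call:
drive_tool([
  {"xyz":[0,0,0],"spin":0},
  {"xyz":[0,0,0],"spin":0},
  {"xyz":[0,0,0],"spin":0},
  {"xyz":[0,0,0],"spin":0},
  {"xyz":[0,0,0],"spin":0},
  {"xyz":[0,0,0],"spin":0},
  {"xyz":[0,0,0],"spin":0},
  {"xyz":[0,0,0],"spin":0},
], gripper=1, squeeze=60)

```text
time: 4.92
tool_pos: [0.5056, -0.2605, 0.0963]
eef_rot: [3.14, -0.003, 0.109]
force: [0.4, 1.4, 6.7]
gripper_width: 0.0214
```

```bash
python3 go.py D 105 .094
```

```text
target [ 0.5042 -0.2593  0.094   0.1082] -> [-0.0032 -0.0034  0.0057] 0.0007
{'time': np.float64(4.9167), 'joints': array([-1.2230e-01, -1.9400e-02, -2.2170e-01,  1.0000e-03, -1.3651e+00,
        1.8017e+00]), 'tool_pos': array([ 0.5056, -0.2605,  0.0963]), 'eef_rot': array([ 3.1399e+00, -3.0000e-03,  1.0880e-01]), 'force': array([0.443, 1.395, 6.709]), 'gripper_width': np.float64(0.0214)}
```

Call:
drive_tool([
  {"xyz":[0,0,-0.05],"spin":0},
  {"xyz":[0,0,-0.12],"spin":0},
  {"xyz":[0,0,-0.2],"spin":0},
  {"xyz":[0,0,-0.28],"spin":0},
  {"xyz":[0,0,-0.28],"spin":0},
  {"xyz":[0,0,-0.28],"spin":0},
])

```text
time: 5.42
tool_pos: [0.5053, -0.2602, 0.2079]
eef_rot: [3.141, -0.004, 0.108]
force: [0.2, 0.4, -4.1]
gripper_width: 0.0215
```

```bash
python3 go.py S 105 .2; python3 - <<'E'
from plant import cams
import cv2,numpy as np
for n in ("scene",):
    p,d=cams.capture(n);cv2.imwrite(f"pics/{n}3.png",cv2.resize(p[60:260,180:380],None,fx=3,fy=3)[:,:,::-1])
E
```

```text
target [ 0.5448  0.3743  0.2    -0.0663] -> [ 0.2694 -1.5662  0.0196] 0.2224
{'time': np.float64(5.4167), 'joints': array([-1.2260e-01, -4.8300e-02, -4.5900e-02, -2.0000e-04, -1.5696e+00,
        1.8017e+00]), 'tool_pos': array([ 0.5053, -0.2602,  0.2079]), 'eef_rot': array([ 3.1409, -0.0037,  0.1083]), 'force': array([ 0.214 ,  0.3728, -4.1496]), 'gripper_width': np.float64(0.0215)}
```

View pics/scene3.png

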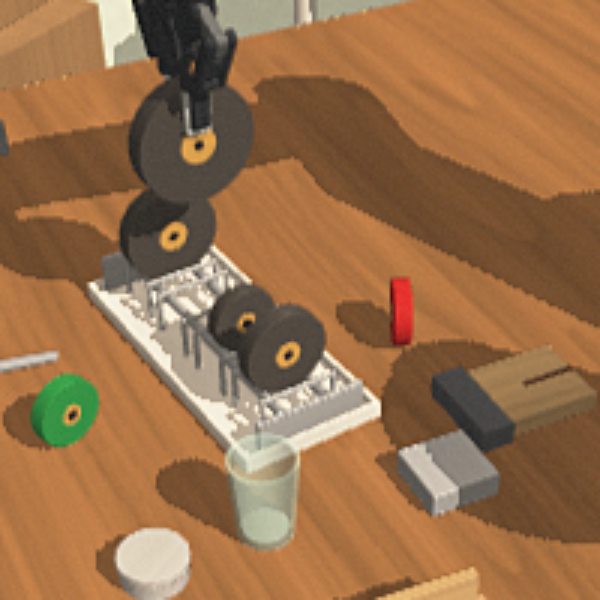

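Call:
drive_tool([
  {"xyz":[0.01,-0.06,0],"spin":0.02},
  {"xyz":[0.13,-0.75,0],"spin":0.22},
  {"xyz":[0.13,-0.75,0],"spin":0.22},
  {"xyz":[0.13,-0.75,0],"spin":0.22},
  {"xyz":[0.13,-0.75,0],"spin":0.22},
  {"xyz":[0.13,-0.75,0],"spin":0.22},
  {"xyz":[0.13,-0.75,0],"spin":0.22},
  {"xyz":[0.13,-0.75,0],"spin":0.22},
])

```text
time: 6.13
tool_pos: [0.5226, 0.0464, 0.2035]
eef_rot: [3.141, 0.003, -0.063]
force: [1.6, -1.2, -3.1]
gripper_width: 0.0213
```

```bash
python3 go.py S 105 .2
```

```text
target [ 0.5448  0.3743  0.2    -0.0663] -> [ 0.0034 -0.8217  0.0087] 0.0037
{'time': np.float64(6.1333), 'joints': array([ 4.7140e-01, -1.5980e-01, -1.5650e-01, -1.4000e-03, -1.5774e+00,
        1.0360e+00]), 'tool_pos': array([0.5226, 0.0464, 0.2035]), 'eef_rot': array([ 3.1411,  0.0035, -0.0634]), 'force': array([ 1.5504, -1.2326, -3.094 ]), 'gripper_width': np.float64(0.0213)}
```

Call:
drive_tool([
  {"xyz":[0.003,-0.8,0],"spin":0.004},
  {"xyz":[0.003,-0.8,0],"spin":0.004},
  {"xyz":[0.003,-0.8,0],"spin":0.004},
  {"xyz":[0.003,-0.8,0],"spin":0.004},
  {"xyz":[0.003,-0.8,0],"spin":0.004},
  {"xyz":[0.003,-0.8,0],"spin":0.004},
  {"xyz":[0.003,-0.8,0],"spin":0.004},
  {"xyz":[0.003,-0.8,0],"spin":0.004},
])

```text
time: 6.8
tool_pos: [0.5442, 0.366, 0.2021]
eef_rot: [3.139, 0.004, -0.066]
force: [0.1, -0.6, -3.4]
gripper_width: 0.0209
```

Call:
drive_tool([
  {"xyz":[0,0,0],"spin":0},
  {"xyz":[0,0,0],"spin":0},
  {"xyz":[0,0,0],"spin":0},
])

```text
time: 7.05
tool_pos: [0.545, 0.3625, 0.2036]
eef_rot: [3.139, 0.002, -0.067]
force: [-0.5, -0.2, -2.8]
gripper_width: 0.0213
```

```bash
python3 go.py S 105 .12
```

```text
target [ 0.5448  0.3743  0.12   -0.0663] -> [-0.0027 -0.0292  0.2089] -0.0012
{'time': np.float64(7.05), 'joints': array([ 8.9170e-01,  1.8710e-01,  1.9370e-01, -3.0000e-04, -1.5812e+00,
        6.1190e-01]), 'tool_pos': array([0.545 , 0.3625, 0.2036]), 'eef_rot': array([ 3.1386e+00,  2.5000e-03, -6.7200e-02]), 'force': array([-0.4858, -0.1848, -2.8047]), 'gripper_width': np.float64(0.0213)}
```

Call:
drive_tool([
  {"xyz":[0,-0.029,0],"spin":0},
  {"xyz":[0,-0.029,0],"spin":0},
  {"xyz":[0,-0.029,0.07],"spin":0},
  {"xyz":[0,-0.029,0.14],"spin":0},
  {"xyz":[0,-0.029,0.2],"spin":0},
  {"xyz":[0,-0.029,0.2],"spin":0},
  {"xyz":[0,-0.029,0.2],"spin":0},
  {"xyz":[0,-0.029,0.2],"spin":0},
])

```text
time: 7.72
tool_pos: [0.5474, 0.3744, 0.1283]
eef_rot: [-3.14, -0.003, -0.068]
force: [0.2, -0.4, -2.3]
gripper_width: 0.0216
```

```bash
cat > look.py <<'E'
from plant import cams
import cv2,sys
n,tag,u0,u1,v0,v1=sys.argv[1],sys.argv[2],*map(int,sys.argv[3:7])
import numpy as np
p,d=cams.capture(n);np.savez(f"{n}{tag}.npz",p=p,d=d)
f=min(780/(u1-u0),590/(v1-v0));cv2.imwrite(f"pics/{n}_{tag}.png",cv2.resize(p[v0:v1,u0:u1],None,fx=f,fy=f,interpolation=cv2.INTER_CUBIC)[:,:,::-1])
E
python3 go.py S 105 .12; python3 look.py scene 4 260 440 230 420; python3 look.py top 4 60 260 120 270
```

```text
target [ 0.5448  0.3743  0.12   -0.0663] -> [-0.0066  0.0008  0.0208] -0.002
{'time': np.float64(7.7167), 'joints': array([ 9.0150e-01,  2.1520e-01,  8.8300e-02,  1.4000e-03, -1.4414e+00,
        6.0120e-01]), 'tool_pos': array([0.5474, 0.3744, 0.1283]), 'eef_rot': array([-3.1403e+00, -2.7000e-03, -6.7900e-02]), 'force': array([ 0.2218, -0.421 , -2.3374]), 'gripper_width': np.float64(0.0216)}
```

View pics/scene_4.png

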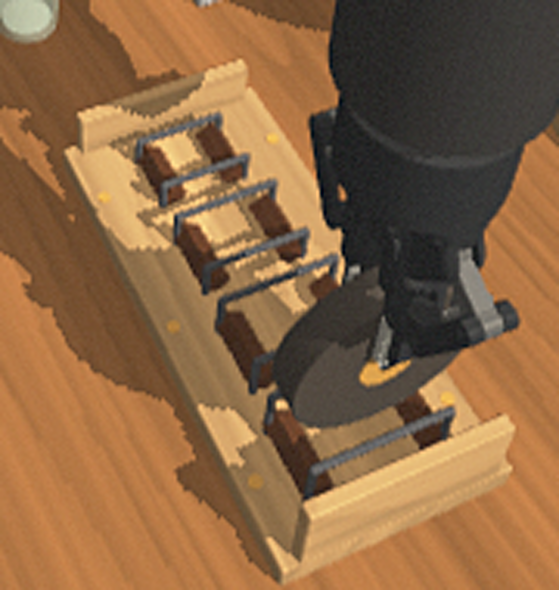

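View pics/top_4.png

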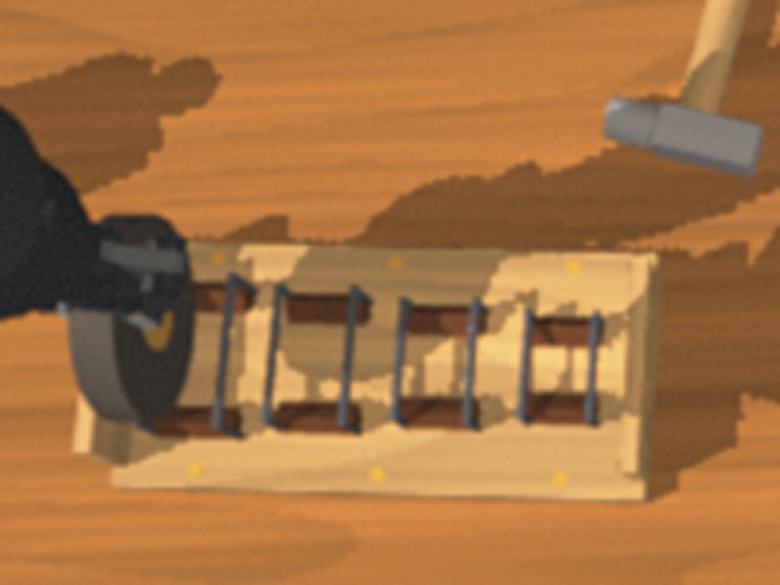

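```bash
cat > chk.py <<'E'
from fit import *
from go import Cs,ts,Cd,td,env
from scipy.optimize import least_squares
import sys
def rot(p,C,th):
    c,s=np.cos(th),np.sin(th);d=p[:,:2]-C
    return np.c_[d@[c,s],d@[-s,c],p[:,2]]
def disc(n,tag,C,th,y,R,T,zc,xmin=-.08,r0=.010,ztop=None):
    z=np.load(f"{n}{tag}.npz");w=cloud(z['d'],cams.camera_info(n)).reshape(-1,3);c=z['p'].reshape(-1,3).astype(int)
    k=np.isfinite(w[:,0]);w=w[k];c=c[k]
    q=rot(w,C,th)
    k=(abs(q[:,1]-y)<.026)&(abs(q[:,0])<R+.01)&(abs(q[:,2]-zc)<R+.012)&(c.max(1)-c.min(1)<28)&(c.max(1)<110)
    if ztop: k&=q[:,2]<ztop
    s=q[k]
    rr=np.hypot(s[:,0],s[:,2]-zc);
    f=s[(rr<R-.005)&(rr>.012)]
    if len(f)<20: print(n,'few face',len(f));return
    m=np.median(f[:,1]);f2=f[abs(f[:,1]-m)<.004]
    A=np.c_[f2[:,0],f2[:,2]-zc,np.ones(len(f2))];co=np.linalg.lstsq(A,f2[:,1]-y,rcond=None)[0]
    # edge of disc silhouette: rim points
    rim=s[(abs(rr-R)<.005)]
    v=least_squares(lambda v:np.hypot(rim[:,0]-v[0],rim[:,2]-v[1])-R,[0,zc],loss='soft_l1',f_scale=.001).x
    print(n,'face n',len(f2),'slopes',np.round(co[:2],3),'center y off',round(co[2]-T/2,4),'| rim n',len(rim),'xc,zc',np.round(v,4),'exp z',round(zc,4),'rim y mid',np.round(np.percentile(rim[:,1]-y,[3,97]).mean(),4))
B={'105':(.099,.0525,.022,.0745),'90':(.033,.045,.020,.067),'75':(-.033,.0375,.018,.0595),'60':(-.099,.03,.016,.052)}
if __name__=="__main__":
    nm,tag,dz=sys.argv[1],sys.argv[2],float(sys.argv[3]); y,R,T,zc=B[nm]
    for n in("top","scene"): disc(n,tag,Cs,ts,y,R,T,zc+dz,ztop=zc+dz+R-.03 if dz else None)
E
python3 chk.py 105 4 .041
```

```text
top face n 311 slopes [0.003 0.001] center y off -0.0208 | rim n 96 xc,zc [0.0031 0.1184] exp z 0.1155 rim y mid -0.0015
scene face n 555 slopes [-0.002  0.003] center y off 0.0016 | rim n 256 xc,zc [0.     0.1183] exp z 0.1155 rim y mid 0.0031
```

Call:
drive_tool([
  {"xyz":[-0.004,0.002,0.01],"spin":0},
  {"xyz":[-0.004,0.002,0.04],"spin":0},
  {"xyz":[-0.004,0.002,0.07],"spin":0},
  {"xyz":[-0.004,0.002,0.09],"spin":0},
  {"xyz":[-0.004,0.002,0.09],"spin":0},
  {"xyz":[-0.004,0.002,0.09],"spin":0},
  {"xyz":[-0.004,0.002,0.09],"spin":0},
])

```text
time: 8.4
tool_pos: [0.5444, 0.3737, 0.0892]
eef_rot: [3.141, 0.001, -0.068]
force: [-0.5, 0.9, -4.1]
gripper_width: 0.0217
```

Call:
drive_tool([
  {"xyz":[0,0,0.004],"spin":0},
  {"xyz":[0,0,0.004],"spin":0},
  {"xyz":[0,0,0.008],"spin":0},
  {"xyz":[0,0,0.008],"spin":0},
  {"xyz":[0,0,0.008],"spin":0},
])

```text
time: 8.82
tool_pos: [0.5453, 0.3741, 0.0875]
eef_rot: [-3.141, -0.001, -0.068]
force: [2.0, 0.3, 0.0]
gripper_width: 0.0212
```

```bash
python3 go.py S 105 .087
```

```text
target [ 0.5448  0.3743  0.087  -0.0663] -> [-0.0014 -0.0004  0.0012] -0.0015
{'time': np.float64(8.8167), 'joints': array([ 9.0340e-01,  2.2780e-01,  2.8200e-02,  7.0000e-04, -1.3696e+00,
        5.9980e-01]), 'tool_pos': array([0.5453, 0.3741, 0.0875]), 'eef_rot': array([-3.1407e+00, -1.5000e-03, -6.7500e-02]), 'force': array([1.9655, 0.2872, 0.0177]), 'gripper_width': np.float64(0.0212)}
```

Call:
drive_tool([
  {"xyz":[0,0,0.003],"spin":0},
  {"xyz":[0,0,0.003],"spin":0},
  {"xyz":[0,0,0.003],"spin":0},
])

```text
time: 9.07
tool_pos: [0.5455, 0.3741, 0.0873]
eef_rot: [-3.14, -0.002, -0.067]
force: [1.8, -0.2, 6.2]
gripper_width: 0.0213
```

```bash
python3 go.py S 105 .087;python3 look.py scene 5 260 440 230 420; python3 look.py top 5 60 260 120 270;python3 chk.py 105 5 .000
```

```text
target [ 0.5448  0.3743  0.087  -0.0663] -> [-0.002  -0.0003  0.0008] -0.0013
{'time': np.float64(9.0667), 'joints': array([ 9.0340e-01,  2.2760e-01,  2.7500e-02,  1.3000e-03, -1.3683e+00,
        5.9980e-01]), 'tool_pos': array([0.5455, 0.3741, 0.0873]), 'eef_rot': array([-3.1403e+00, -2.4000e-03, -6.7400e-02]), 'force': array([ 1.7585, -0.1543,  6.1889]), 'gripper_width': np.float64(0.0213)}
top face n 329 slopes [-0.003 -0.005] center y off -0.0218 | rim n 397 xc,zc [0.0005 0.0734] exp z 0.0745 rim y mid -0.007
scene face n 540 slopes [-0.006  0.006] center y off 0.0013 | rim n 756 xc,zc [-0.0013  0.0737] exp z 0.0745 rim y mid 0.006
```

View pics/scene_5.png

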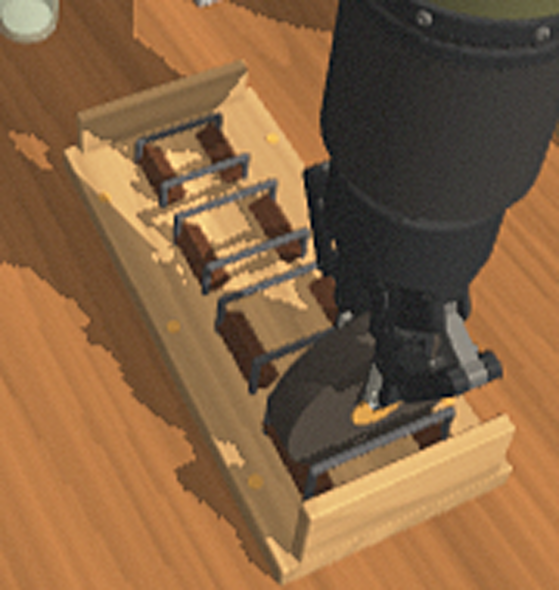

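Call:
drive_tool([
  {"xyz":[0,0,0],"spin":0},
  {"xyz":[0,0,0],"spin":0},
  {"xyz":[0,0,0],"spin":0},
  {"xyz":[0,0,0],"spin":0},
  {"xyz":[0,0,0],"spin":0},
  {"xyz":[0,0,-0.02],"spin":0},
  {"xyz":[0,0,-0.05],"spin":0},
  {"xyz":[0,0,-0.1],"spin":0},
], gripper=-0.1)

```text
time: 9.83
tool_pos: [0.5441, 0.3733, 0.1248]
eef_rot: [3.139, 0.002, -0.068]
force: [0.2, -0.5, 0.9]
gripper_width: 0.0471
```

Call:
drive_tool([
  {"xyz":[0,0,-0.08],"spin":0},
  {"xyz":[0,0,-0.16],"spin":0},
  {"xyz":[0,0,-0.16],"spin":0},
])

```text
time: 10.08
tool_pos: [0.5473, 0.3749, 0.2]
eef_rot: [-3.133, -0.01, -0.068]
force: [0.7, 0.4, 2.6]
gripper_width: 0.0466
```

```bash
python3 go.py D 90 .2;python3 look.py scene 6 260 440 230 420; python3 look.py top 6 60 260 120 270;python3 chk.py 105 6 .000
```

```text
target [ 0.5111 -0.3227  0.2     0.1082] -> [ 2.7300e-02  1.7462e+00 -1.0000e-04] -0.2239
{'time': np.float64(10.0833), 'joints': array([ 0.9034,  0.1948,  0.1943,  0.004 , -1.5575,  0.5997]), 'tool_pos': array([0.5473, 0.3749, 0.2   ]), 'eef_rot': array([-3.1334, -0.0105, -0.0676]), 'force': array([0.7327, 0.377 , 2.6467]), 'gripper_width': np.float64(0.0466)}
top face n 551 slopes [-0.002 -0.001] center y off -0.0217 | rim n 559 xc,zc [0.0005 0.0734] exp z 0.0745 rim y mid -0.0046
scene face n 914 slopes [-0.002 -0.   ] center y off 0.0012 | rim n 1050 xc,zc [-0.0008  0.0734] exp z 0.0745 rim y mid 0.0068
```

View pics/scene_6.png

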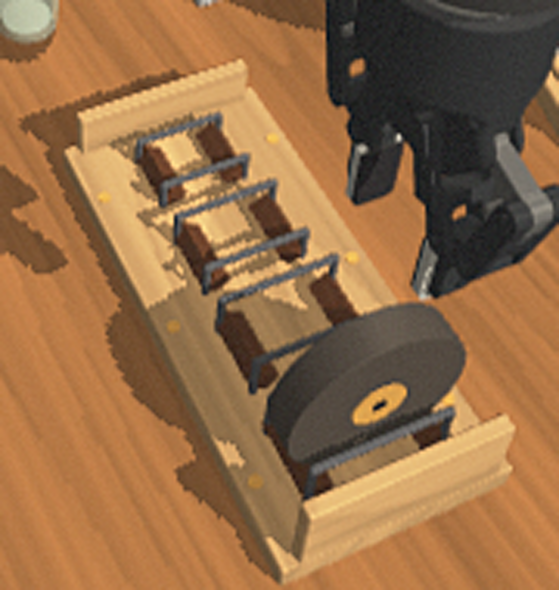

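The 105 mm wheel stands upright in its bay, at about (375,390) in the crop. On to the 90.

Call:
drive_tool([
  {"xyz":[0.0,0.8,0],"spin":-0.224},
  {"xyz":[0.0,0.8,0],"spin":-0.224},
  {"xyz":[0.0,0.8,0],"spin":-0.224},
  {"xyz":[0.0,0.8,0],"spin":-0.224},
  {"xyz":[0.0,0.8,0],"spin":-0.224},
  {"xyz":[0.0,0.8,0],"spin":-0.224},
  {"xyz":[0.0,0.8,0],"spin":-0.224},
  {"xyz":[0.0,0.8,0],"spin":-0.224},
])

```text
time: 10.85
tool_pos: [0.5222, 0.0516, 0.1895]
eef_rot: [3.141, 0.0, 0.107]
force: [-0.2, 0.2, 0.5]
gripper_width: 0.0471
```

```bash
python3 go.py D 90 .2
```

```text
target [ 0.5111 -0.3227  0.2     0.1082] -> [-0.1279  0.9274 -0.0263] -0.0011
{'time': np.float64(10.85), 'joints': array([ 4.8250e-01, -1.6220e-01, -1.8460e-01,  2.0000e-04, -1.5489e+00,
        1.1956e+00]), 'tool_pos': array([0.5222, 0.0516, 0.1895]), 'eef_rot': array([3.1412e+00, 3.0000e-04, 1.0730e-01]), 'force': array([-0.1765,  0.2039,  0.4757]), 'gripper_width': np.float64(0.0471)}
```

Call:
drive_tool([
  {"xyz":[-0.12,0.86,-0.04],"spin":0},
  {"xyz":[-0.12,0.86,-0.04],"spin":0},
  {"xyz":[-0.12,0.86,-0.04],"spin":0},
  {"xyz":[-0.12,0.86,-0.04],"spin":0},
  {"xyz":[-0.12,0.86,-0.04],"spin":0},
  {"xyz":[-0.12,0.86,-0.04],"spin":0},
  {"xyz":[-0.12,0.86,-0.04],"spin":0},
  {"xyz":[-0.12,0.86,-0.04],"spin":0},
])

```text
time: 11.52
tool_pos: [0.5123, -0.2802, 0.2046]
eef_rot: [-3.141, 0.001, 0.108]
force: [1.2, 0.2, 0.2]
gripper_width: 0.047
```

Call:
drive_tool([
  {"xyz":[-0.005,0.07,0],"spin":0},
  {"xyz":[-0.005,0.07,0],"spin":0},
  {"xyz":[-0.005,0.07,0],"spin":0},
  {"xyz":[-0.005,0.07,0],"spin":0},
])

```text
time: 11.85
tool_pos: [0.5138, -0.3061, 0.2042]
eef_rot: [-3.141, 0.001, 0.108]
force: [-0.0, -0.0, 0.6]
gripper_width: 0.0469
```

```bash
python3 go.py D 90 .14
```

```text
target [ 0.5111 -0.3227  0.14    0.1082] -> [-0.0114  0.0407  0.1606] -0.0003
{'time': np.float64(11.85), 'joints': array([-2.0260e-01,  3.4800e-02,  3.0400e-02, -3.0000e-04, -1.5675e+00,
        1.8814e+00]), 'tool_pos': array([ 0.5138, -0.3061,  0.2042]), 'eef_rot': array([-3.141e+00,  1.000e-03,  1.080e-01]), 'force': array([-0.0064, -0.0119,  0.5615]), 'gripper_width': np.float64(0.0469)}
```

Call:
drive_tool([
  {"xyz":[-0.011,0.041,0],"spin":0},
  {"xyz":[-0.011,0.041,0.05],"spin":0},
  {"xyz":[-0.011,0.041,0.12],"spin":0},
  {"xyz":[-0.011,0.041,0.16],"spin":0},
  {"xyz":[-0.011,0.041,0.16],"spin":0},
  {"xyz":[-0.011,0.041,0.16],"spin":0},
  {"xyz":[-0.011,0.041,0.16],"spin":0},
])

```text
time: 12.43
tool_pos: [0.5123, -0.3228, 0.1429]
eef_rot: [3.14, -0.002, 0.11]
force: [-0.2, -0.5, -0.4]
gripper_width: 0.0469
```

```bash
python3 go.py D 90 .084;python3 look.py scene 7 190 330 60 200
```

```text
target [ 0.5111 -0.3227  0.084   0.1082] -> [-0.0031 -0.0005  0.1472] 0.0019
{'time': np.float64(12.4333), 'joints': array([-2.3110e-01,  6.0200e-02, -5.5400e-02,  1.1000e-03, -1.4529e+00,
        1.9115e+00]), 'tool_pos': array([ 0.5123, -0.3228,  0.1429]), 'eef_rot': array([ 3.1398e+00, -1.8000e-03,  1.0970e-01]), 'force': array([-0.164 , -0.5156, -0.4223]), 'gripper_width': np.float64(0.0469)}
```

View pics/scene_7.png

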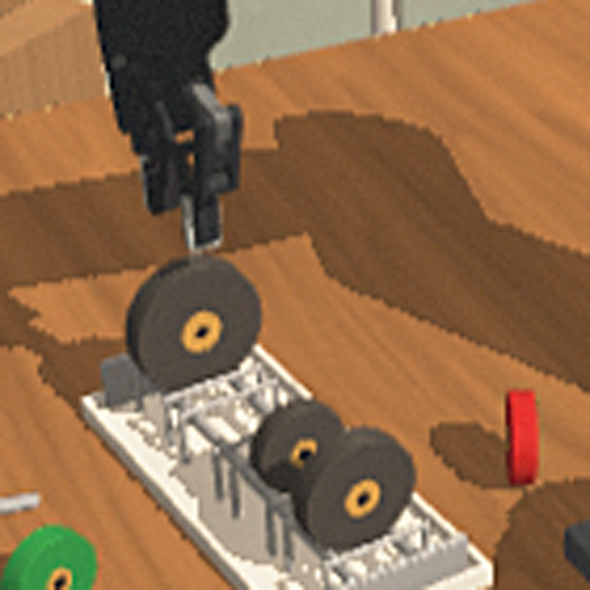

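Call:
drive_tool([
  {"xyz":[-0.003,0,0.05],"spin":0},
  {"xyz":[-0.003,0,0.1],"spin":0},
  {"xyz":[-0.003,0,0.147],"spin":0},
  {"xyz":[-0.003,0,0.147],"spin":0},
  {"xyz":[-0.003,0,0.147],"spin":0},
])

```text
time: 12.9
tool_pos: [0.5104, -0.3233, 0.0829]
eef_rot: [3.141, 0.0, 0.109]
force: [0.3, -0.6, 1.3]
gripper_width: 0.0471
```

Call:
drive_tool([
  {"xyz":[0,0,0],"spin":0},
  {"xyz":[0,0,0],"spin":0},
  {"xyz":[0,0,0],"spin":0},
  {"xyz":[0,0,0],"spin":0},
  {"xyz":[0,0,0],"spin":0},
  {"xyz":[0,0,0],"spin":0},
  {"xyz":[0,0,0],"spin":0},
  {"xyz":[0,0,0],"spin":0},
], gripper=1)

```text
time: 13.57
tool_pos: [0.5114, -0.3237, 0.0844]
eef_rot: [3.139, -0.003, 0.109]
force: [-0.5, 1.4, 5.9]
gripper_width: 0.0192
```

```bash
python3 go.py D 90 .2
```

```text
target [ 0.5111 -0.3227  0.2     0.1082] -> [-0.0005 -0.0025 -0.2889] 0.0007
{'time': np.float64(13.5667), 'joints': array([-2.3300e-01,  8.3000e-02, -1.3900e-01,  1.0000e-03, -1.3453e+00,
        1.9124e+00]), 'tool_pos': array([ 0.5114, -0.3237,  0.0844]), 'eef_rot': array([ 3.1395e+00, -3.0000e-03,  1.0880e-01]), 'force': array([-0.4738,  1.431 ,  5.9391]), 'gripper_width': np.float64(0.0192)}
```

Call:
drive_tool([
  {"xyz":[0,0,-0.05],"spin":0},
  {"xyz":[0,0,-0.12],"spin":0},
  {"xyz":[0,0,-0.2],"spin":0},
  {"xyz":[0,0,-0.29],"spin":0},
  {"xyz":[0,0,-0.29],"spin":0},
  {"xyz":[0,0,-0.29],"spin":0},
])

```text
time: 14.07
tool_pos: [0.5113, -0.3235, 0.201]
eef_rot: [3.14, -0.005, 0.108]
force: [0.1, -0.1, -2.7]
gripper_width: 0.0194
```

```bash
python3 go.py S 90 .2
```

```text
target [ 0.5404  0.3084  0.2    -0.0663] -> [ 0.2431 -1.5628  0.0024] 0.2223
{'time': np.float64(14.0667), 'joints': array([-2.3320e-01,  4.7800e-02,  3.7500e-02,  3.0000e-04, -1.5555e+00,
        1.9123e+00]), 'tool_pos': array([ 0.5113, -0.3235,  0.201 ]), 'eef_rot': array([ 3.1397, -0.0047,  0.1083]), 'force': array([ 0.0513, -0.1007, -2.6614]), 'gripper_width': np.float64(0.0194)}
```

Call:
drive_tool([
  {"xyz":[0.01,-0.06,0],"spin":0.02},
  {"xyz":[0.12,-0.75,0],"spin":0.222},
  {"xyz":[0.12,-0.75,0],"spin":0.222},
  {"xyz":[0.12,-0.75,0],"spin":0.222},
  {"xyz":[0.12,-0.75,0],"spin":0.222},
  {"xyz":[0.12,-0.75,0],"spin":0.222},
  {"xyz":[0.12,-0.75,0],"spin":0.222},
  {"xyz":[0.12,-0.75,0],"spin":0.222},
])

```text
time: 14.73
tool_pos: [0.5246, -0.017, 0.1964]
eef_rot: [-3.141, 0.002, -0.065]
force: [0.4, -1.0, -1.9]
gripper_width: 0.0193
```

```bash
python3 go.py S 90 .2
```

```text
target [ 0.5404  0.3084  0.2    -0.0663] -> [-0.0135 -0.8144 -0.0089] 0.0018
{'time': np.float64(14.7333), 'joints': array([ 3.5050e-01, -1.6030e-01, -1.6980e-01, -1.2000e-03, -1.5632e+00,
        1.1553e+00]), 'tool_pos': array([ 0.5246, -0.017 ,  0.1964]), 'eef_rot': array([-3.1413e+00,  2.2000e-03, -6.4900e-02]), 'force': array([ 0.3874, -0.9778, -1.9226]), 'gripper_width': np.float64(0.0193)}
```

Call:
drive_tool([
  {"xyz":[-0.013,-0.79,-0.01],"spin":0},
  {"xyz":[-0.013,-0.79,-0.01],"spin":0},
  {"xyz":[-0.013,-0.79,-0.01],"spin":0},
  {"xyz":[-0.013,-0.79,-0.01],"spin":0},
  {"xyz":[-0.013,-0.79,-0.01],"spin":0},
  {"xyz":[-0.013,-0.79,-0.01],"spin":0},
  {"xyz":[-0.013,-0.79,-0.01],"spin":0},
  {"xyz":[-0.013,-0.79,-0.01],"spin":0},
])

```text
time: 15.4
tool_pos: [0.54, 0.2994, 0.1994]
eef_rot: [3.14, 0.003, -0.064]
force: [0.2, -0.6, -1.4]
gripper_width: 0.0194
```

Call:
drive_tool([
  {"xyz":[0,0,0],"spin":0},
  {"xyz":[0,0,0],"spin":0},
  {"xyz":[0,0,0],"spin":0},
])

```text
time: 15.65
tool_pos: [0.5408, 0.2955, 0.2005]
eef_rot: [3.14, 0.002, -0.066]
force: [0.3, -0.6, -2.2]
gripper_width: 0.0194
```

```bash
python3 go.py S 90 .112
```

```text
target [ 0.5404  0.3084  0.112  -0.0663] -> [-0.0031 -0.0322  0.2214] 0.0007
{'time': np.float64(15.65), 'joints': array([ 8.2450e-01,  8.4200e-02,  7.5100e-02, -3.0000e-04, -1.5643e+00,
        6.8050e-01]), 'tool_pos': array([0.5408, 0.2955, 0.2005]), 'eef_rot': array([ 3.1398e+00,  1.8000e-03, -6.5800e-02]), 'force': array([ 0.3271, -0.6208, -2.1532]), 'gripper_width': np.float64(0.0194)}
```

Call:
drive_tool([
  {"xyz":[-0.002,-0.032,0],"spin":0},
  {"xyz":[-0.002,-0.032,0],"spin":0},
  {"xyz":[-0.002,-0.032,0.07],"spin":0},
  {"xyz":[-0.002,-0.032,0.14],"spin":0},
  {"xyz":[-0.002,-0.032,0.21],"spin":0},
  {"xyz":[-0.002,-0.032,0.21],"spin":0},
  {"xyz":[-0.002,-0.032,0.21],"spin":0},
  {"xyz":[-0.002,-0.032,0.21],"spin":0},
])

```text
time: 16.32
tool_pos: [0.5423, 0.3086, 0.1204]
eef_rot: [-3.141, -0.003, -0.066]
force: [0.1, 0.1, -0.8]
gripper_width: 0.0192
```

```bash
python3 go.py S 90 .0758;python3 look.py scene 8 260 440 230 420; python3 look.py top 8 60 260 120 270;python3 chk.py 90 8 .041
```

```text
target [ 0.5404  0.3084  0.0758 -0.0663] -> [-0.0048  0.0007  0.1116] -0.0001
{'time': np.float64(16.3167), 'joints': array([ 0.8386,  0.1158, -0.0374,  0.0015, -1.4151,  0.6656]), 'tool_pos': array([0.5423, 0.3086, 0.1204]), 'eef_rot': array([-3.1406e+00, -2.7000e-03, -6.6400e-02]), 'force': array([ 0.0515,  0.1373, -0.8333]), 'gripper_width': np.float64(0.0192)}
top face n 138 slopes [ 0.002 -0.005] center y off -0.0188 | rim n 23 xc,zc [0.0007 0.1018] exp z 0.108 rim y mid -0.0016
scene face n 443 slopes [-0.002  0.001] center y off 0.0016 | rim n 118 xc,zc [0.0007 0.1131] exp z 0.108 rim y mid 0.0036
```

View pics/scene_8.png

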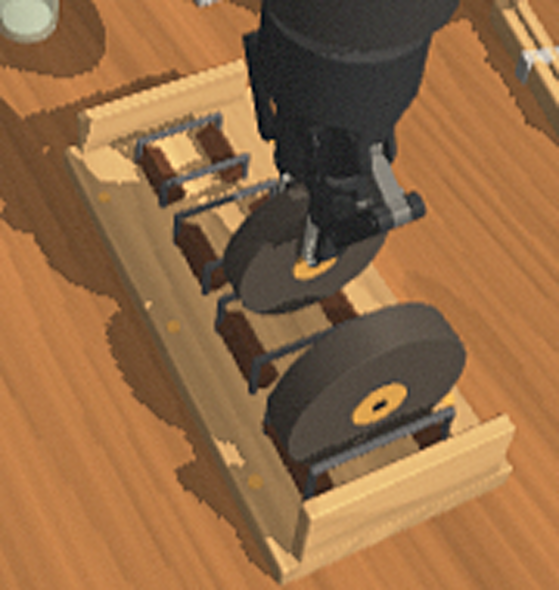

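Call:
drive_tool([
  {"xyz":[-0.004,0.002,0.02],"spin":0},
  {"xyz":[-0.004,0.002,0.05],"spin":0},
  {"xyz":[-0.004,0.002,0.08],"spin":0},
  {"xyz":[-0.004,0.002,0.1],"spin":0},
  {"xyz":[-0.004,0.002,0.1],"spin":0},
  {"xyz":[-0.004,0.002,0.1],"spin":0},
  {"xyz":[-0.004,0.002,0.1],"spin":0},
])

```text
time: 17.0
tool_pos: [0.5393, 0.3078, 0.0772]
eef_rot: [3.141, 0.001, -0.066]
force: [-0.0, 0.8, -1.6]
gripper_width: 0.0192
```

Call:
drive_tool([
  {"xyz":[0,0,0.004],"spin":0},
  {"xyz":[0,0,0.004],"spin":0},
  {"xyz":[0,0,0.008],"spin":0},
  {"xyz":[0,0,0.008],"spin":0},
  {"xyz":[0,0,0.008],"spin":0},
])

```text
time: 17.42
tool_pos: [0.5399, 0.3081, 0.076]
eef_rot: [-3.141, -0.001, -0.066]
force: [-1.6, -1.8, 5.2]
gripper_width: 0.0194
```

```bash
python3 go.py S 90 .0758
```

```text
target [ 0.5404  0.3084  0.0758 -0.0663] -> [ 0.0011 -0.0009  0.0005] 0.0007
{'time': np.float64(17.4167), 'joints': array([ 8.4050e-01,  1.3270e-01, -1.0090e-01,  6.0000e-04, -1.3363e+00,
        6.6430e-01]), 'tool_pos': array([0.5399, 0.3081, 0.076 ]), 'eef_rot': array([-3.1412e+00, -1.1000e-03, -6.5800e-02]), 'force': array([-1.592 , -1.8331,  5.2331]), 'gripper_width': np.float64(0.0194)}
```

Call:
drive_tool([
  {"xyz":[0,0,0],"spin":0},
  {"xyz":[0,0,0],"spin":0},
  {"xyz":[0,0,0],"spin":0},
  {"xyz":[0,0,0],"spin":0},
  {"xyz":[0,0,0],"spin":0},
  {"xyz":[0,0,-0.02],"spin":0},
  {"xyz":[0,0,-0.05],"spin":0},
  {"xyz":[0,0,-0.1],"spin":0},
], gripper=-0.1)

```text
time: 18.08
tool_pos: [0.539, 0.3075, 0.1143]
eef_rot: [3.14, 0.002, -0.066]
force: [-0.3, 1.1, -0.1]
gripper_width: 0.0468
```

Call:
drive_tool([
  {"xyz":[0,0,-0.08],"spin":0},
  {"xyz":[0,0,-0.17],"spin":0},
  {"xyz":[0,0,-0.17],"spin":0},
  {"xyz":[0,0,-0.17],"spin":0},
])

```text
time: 18.42
tool_pos: [0.5409, 0.3089, 0.1877]
eef_rot: [-3.137, -0.005, -0.066]
force: [0.1, 0.2, -1.2]
gripper_width: 0.0469
```

```bash
python3 go.py D 75 .19;python3 look.py scene 9 260 440 230 420; python3 look.py top 9 60 260 120 270;python3 chk.py 90 9 0;python3 chk.py 105 9 0
```

```text
target [ 0.4899 -0.1276  0.19    0.1082] -> [-0.0554  1.0972 -0.0057] -0.2217
{'time': np.float64(18.4167), 'joints': array([ 8.4050e-01,  9.3400e-02,  6.1200e-02,  1.1000e-03, -1.5313e+00,
        6.6440e-01]), 'tool_pos': array([0.5409, 0.3089, 0.1877]), 'eef_rot': array([-3.1365, -0.0054, -0.0659]), 'force': array([ 0.1164,  0.195 , -1.1516]), 'gripper_width': np.float64(0.0469)}
top face n 299 slopes [ 0.001 -0.002] center y off -0.0198 | rim n 385 xc,zc [0.0005 0.0659] exp z 0.067 rim y mid -0.0072
scene face n 649 slopes [0.002 0.001] center y off 0.001 | rim n 681 xc,zc [-0.001   0.0658] exp z 0.067 rim y mid 0.003
top face n 438 slopes [-0.005 -0.   ] center y off -0.0217 | rim n 413 xc,zc [0.0011 0.074 ] exp z 0.0745 rim y mid -0.0017
scene face n 905 slopes [-0.001  0.001] center y off 0.0011 | rim n 1057 xc,zc [-0.0008  0.0733] exp z 0.0745 rim y mid 0.0066
```

View pics/scene_9.png

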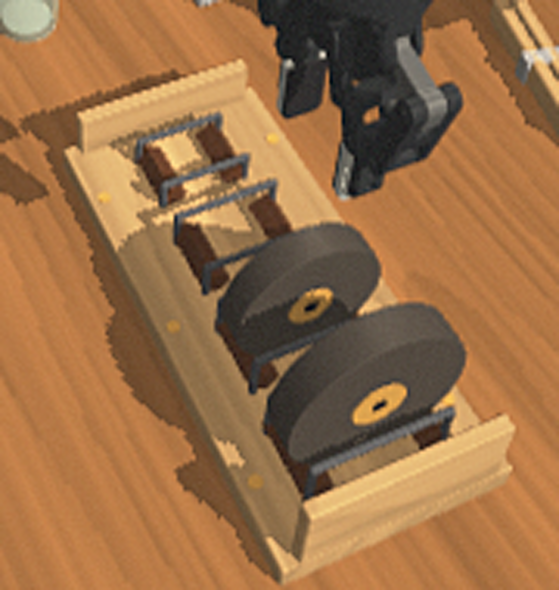

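Both seated wheels stand upright: the 90 at about (300,295) and the 105 at about (375,390). Next is the 75.

Call:
drive_tool([
  {"xyz":[-0.04,0.8,0],"spin":-0.222},
  {"xyz":[-0.04,0.8,0],"spin":-0.222},
  {"xyz":[-0.04,0.8,0],"spin":-0.222},
  {"xyz":[-0.04,0.8,0],"spin":-0.222},
  {"xyz":[-0.04,0.8,0],"spin":-0.222},
  {"xyz":[-0.04,0.8,0],"spin":-0.222},
  {"xyz":[-0.04,0.8,0],"spin":-0.222},
  {"xyz":[-0.04,0.8,0],"spin":-0.222},
])

```text
time: 19.18
tool_pos: [0.5013, -0.0131, 0.1823]
eef_rot: [3.141, 0.001, 0.107]
force: [0.4, 0.4, -0.3]
gripper_width: 0.0472
```

```bash
python3 go.py D 75 .19
```

```text
target [ 0.4899 -0.1276  0.19    0.1082] -> [-0.0591  0.2814 -0.0193] -0.001
{'time': np.float64(19.1833), 'joints': array([ 3.7670e-01, -2.2560e-01, -2.5210e-01,  3.0000e-04, -1.5455e+00,
        1.3015e+00]), 'tool_pos': array([ 0.5013, -0.0131,  0.1823]), 'eef_rot': array([3.141e+00, 1.100e-03, 1.074e-01]), 'force': array([ 0.3866,  0.3699, -0.3445]), 'gripper_width': np.float64(0.0472)}
```

Call:
drive_tool([
  {"xyz":[-0.055,0.28,0],"spin":0},
  {"xyz":[-0.055,0.28,0],"spin":0},
  {"xyz":[-0.055,0.28,0],"spin":0},
  {"xyz":[-0.055,0.28,0],"spin":0},
  {"xyz":[-0.055,0.28,0],"spin":0},
  {"xyz":[-0.055,0.28,0],"spin":0},
  {"xyz":[-0.055,0.28,0],"spin":0},
])

```text
time: 19.77
tool_pos: [0.4928, -0.1232, 0.1823]
eef_rot: [-3.142, 0.001, 0.109]
force: [0.7, 0.1, -0.2]
gripper_width: 0.0468
```

```bash
python3 go.py D 75 .125
```

```text
target [ 0.4899 -0.1276  0.125   0.1082] -> [-0.0084  0.0101  0.1434] 0.0015
{'time': np.float64(19.7667), 'joints': array([ 1.5220e-01, -2.0770e-01, -2.3680e-01, -1.0000e-04, -1.5426e+00,
        1.5280e+00]), 'tool_pos': array([ 0.4928, -0.1232,  0.1823]), 'eef_rot': array([-3.1415e+00,  9.0000e-04,  1.0940e-01]), 'force': array([ 0.6543,  0.0658, -0.1934]), 'gripper_width': np.float64(0.0468)}
```

Call:
drive_tool([
  {"xyz":[-0.008,0.01,0],"spin":0},
  {"xyz":[-0.008,0.01,0.05],"spin":0},
  {"xyz":[-0.008,0.01,0.1],"spin":0},
  {"xyz":[-0.008,0.01,0.14],"spin":0},
  {"xyz":[-0.008,0.01,0.14],"spin":0},
  {"xyz":[-0.008,0.01,0.14],"spin":0},
  {"xyz":[-0.008,0.01,0.14],"spin":0},
])

```text
time: 20.35
tool_pos: [0.4906, -0.1281, 0.1283]
eef_rot: [3.141, -0.001, 0.109]
force: [1.0, -0.3, 1.0]
gripper_width: 0.0471
```

```bash
python3 go.py D 75 .071;python3 look.py scene a 190 330 80 220
```

```text
target [ 0.4899 -0.1276  0.071   0.1082] -> [-0.0018 -0.0016  0.1431] 0.0014
{'time': np.float64(20.35), 'joints': array([ 1.4320e-01, -2.0140e-01, -3.3030e-01,  9.0000e-04, -1.4405e+00,
        1.5369e+00]), 'tool_pos': array([ 0.4906, -0.1281,  0.1283]), 'eef_rot': array([ 3.1407e+00, -1.5000e-03,  1.0930e-01]), 'force': array([ 0.974 , -0.3014,  0.9797]), 'gripper_width': np.float64(0.0471)}
```

View pics/scene_a.png

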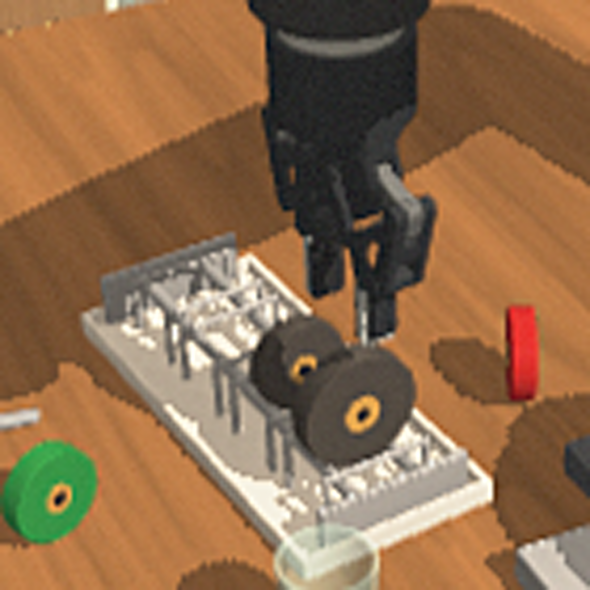

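Call:
drive_tool([
  {"xyz":[-0.002,-0.001,0.05],"spin":0},
  {"xyz":[-0.002,-0.001,0.1],"spin":0},
  {"xyz":[-0.002,-0.001,0.143],"spin":0},
  {"xyz":[-0.002,-0.001,0.143],"spin":0},
  {"xyz":[-0.002,-0.001,0.143],"spin":0},
])

```text
time: 20.82
tool_pos: [0.4894, -0.1281, 0.0704]
eef_rot: [3.141, 0.0, 0.109]
force: [-0.3, 0.3, 1.2]
gripper_width: 0.0469
```

Call:
drive_tool([
  {"xyz":[0,0,0],"spin":0},
  {"xyz":[0,0,0],"spin":0},
  {"xyz":[0,0,0],"spin":0},
  {"xyz":[0,0,0],"spin":0},
  {"xyz":[0,0,0],"spin":0},
  {"xyz":[0,0,0],"spin":0},
  {"xyz":[0,0,0],"spin":0},
  {"xyz":[0,0,0],"spin":0},
], gripper=1)

```text
time: 21.48
tool_pos: [0.4902, -0.128, 0.0715]
eef_rot: [3.141, -0.003, 0.109]
force: [-0.4, 0.9, 6.0]
gripper_width: 0.0172
```

Call:
drive_tool([
  {"xyz":[0,0,-0.05],"spin":0},
  {"xyz":[0,0,-0.12],"spin":0},
  {"xyz":[0,0,-0.2],"spin":0},
  {"xyz":[0,0,-0.29],"spin":0},
  {"xyz":[0,0,-0.29],"spin":0},
  {"xyz":[0,0,-0.29],"spin":0},
])

```text
time: 21.98
tool_pos: [0.4902, -0.1279, 0.1879]
eef_rot: [3.142, -0.004, 0.108]
force: [-0.6, -0.6, -2.7]
gripper_width: 0.0169
```

```bash
python3 go.py S 75 .19;python3 look.py scene b 190 330 80 220
```

```text
target [ 0.536   0.2426  0.19   -0.0663] -> [ 0.2141 -0.9083 -0.0053] 0.2224
{'time': np.float64(21.9833), 'joints': array([ 1.4330e-01, -2.1650e-01, -2.3430e-01,  2.0000e-04, -1.5488e+00,
        1.5359e+00]), 'tool_pos': array([ 0.4902, -0.1279,  0.1879]), 'eef_rot': array([ 3.1416, -0.0042,  0.1083]), 'force': array([-0.5869, -0.6265, -2.7112]), 'gripper_width': np.float64(0.0169)}
```

View pics/scene_b.png

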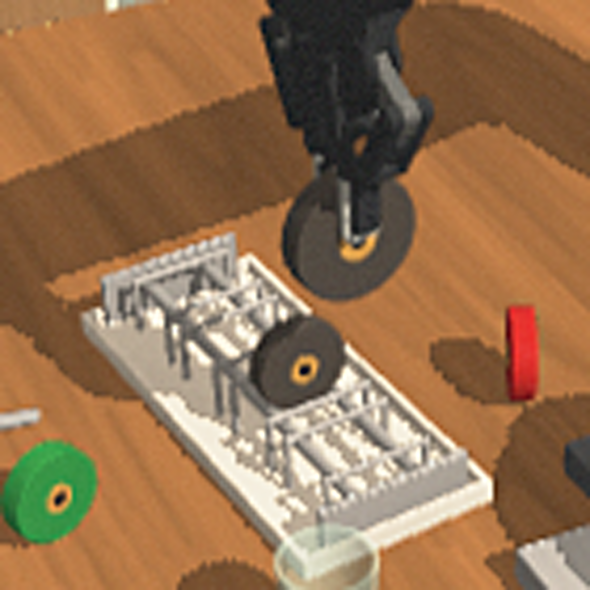

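Call:
drive_tool([
  {"xyz":[0.02,-0.06,0],"spin":0.02},
  {"xyz":[0.18,-0.75,-0.005],"spin":0.222},
  {"xyz":[0.18,-0.75,-0.005],"spin":0.222},
  {"xyz":[0.18,-0.75,-0.005],"spin":0.222},
  {"xyz":[0.18,-0.75,-0.005],"spin":0.222},
  {"xyz":[0.18,-0.75,-0.005],"spin":0.222},
  {"xyz":[0.18,-0.75,-0.005],"spin":0.222},
  {"xyz":[0.18,-0.75,-0.005],"spin":0.222},
])

```text
time: 22.7
tool_pos: [0.5273, 0.1802, 0.1854]
eef_rot: [3.14, 0.003, -0.065]
force: [1.0, -1.0, -1.3]
gripper_width: 0.0172
```

```bash
python3 go.py S 75 .18
```

```text
target [ 0.536   0.2426  0.18   -0.0663] -> [ 0.0116 -0.157   0.0134] 0.0013
{'time': np.float64(22.7), 'joints': array([ 6.8910e-01, -7.1000e-02, -1.0810e-01, -8.0000e-04, -1.5368e+00,
        8.1640e-01]), 'tool_pos': array([0.5273, 0.1802, 0.1854]), 'eef_rot': array([ 3.1401e+00,  2.8000e-03, -6.5300e-02]), 'force': array([ 1.0088, -0.9609, -1.2896]), 'gripper_width': np.float64(0.0172)}
```

Call:
drive_tool([
  {"xyz":[0.012,-0.157,0],"spin":0},
  {"xyz":[0.012,-0.157,0],"spin":0},
  {"xyz":[0.012,-0.157,0],"spin":0},
  {"xyz":[0.012,-0.157,0],"spin":0},
  {"xyz":[0.012,-0.157,0],"spin":0},
  {"xyz":[0.012,-0.157,0],"spin":0},
])

```text
time: 23.2
tool_pos: [0.5371, 0.2394, 0.1869]
eef_rot: [3.141, 0.001, -0.067]
force: [0.5, -0.7, -0.9]
gripper_width: 0.0173
```

```bash
python3 go.py S 75 .1
```

```text
target [ 0.536   0.2426  0.1    -0.0663] -> [-0.0032 -0.0078  0.2173] -0.0007
{'time': np.float64(23.2), 'joints': array([ 0.76  ,  0.009 , -0.0273,  0.    , -1.5357,  0.7439]), 'tool_pos': array([0.5371, 0.2394, 0.1869]), 'eef_rot': array([ 3.1406e+00,  9.0000e-04, -6.6900e-02]), 'force': array([ 0.4634, -0.6697, -0.9011]), 'gripper_width': np.float64(0.0173)}
```

Call:
drive_tool([
  {"xyz":[-0.004,-0.008,0],"spin":0},
  {"xyz":[-0.004,-0.008,0.07],"spin":0},
  {"xyz":[-0.004,-0.008,0.14],"spin":0},
  {"xyz":[-0.004,-0.008,0.2],"spin":0},
  {"xyz":[-0.004,-0.008,0.2],"spin":0},
  {"xyz":[-0.004,-0.008,0.2],"spin":0},
  {"xyz":[-0.004,-0.008,0.2],"spin":0},
])

```text
time: 23.78
tool_pos: [0.5369, 0.2436, 0.1099]
eef_rot: [-3.141, -0.003, -0.066]
force: [-0.7, -0.1, -0.6]
gripper_width: 0.0173
```

```bash
python3 go.py S 75 .0639;python3 look.py scene c 260 440 230 420; python3 look.py top c 60 260 120 270;python3 chk.py 75 c .041
```

```text
target [ 0.536   0.2426  0.0639 -0.0663] -> [-0.0019  0.0028  0.1151] 0.0
{'time': np.float64(23.7833), 'joints': array([ 0.7667,  0.03  , -0.1471,  0.0014, -1.3912,  0.7376]), 'tool_pos': array([0.5369, 0.2436, 0.1099]), 'eef_rot': array([-3.1406e+00, -2.7000e-03, -6.6300e-02]), 'force': array([-0.6946, -0.1221, -0.6241]), 'gripper_width': np.float64(0.0173)}
top face n 48 slopes [-0.003 -0.014] center y off -0.0164 | rim n 10 xc,zc [0.0012 0.1108] exp z 0.1005 rim y mid -0.0021
scene face n 274 slopes [0.    0.008] center y off 0.0024 | rim n 45 xc,zc [-0.0003  0.1071] exp z 0.1005 rim y mid 0.0043
```

View pics/scene_c.png

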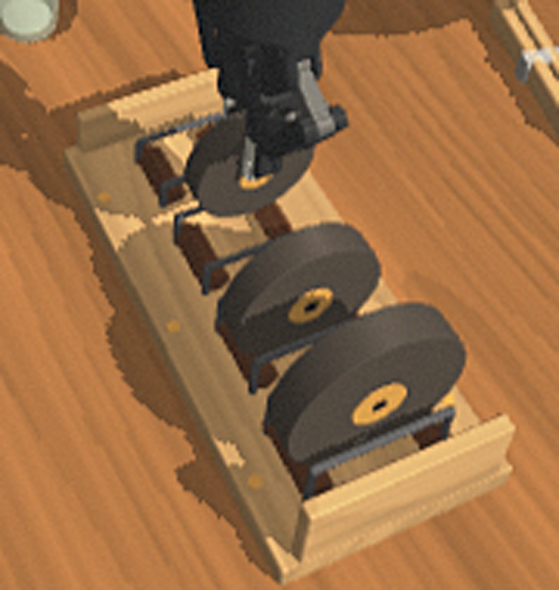

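Call:
drive_tool([
  {"xyz":[-0.001,0.003,0.02],"spin":0},
  {"xyz":[-0.001,0.003,0.05],"spin":0},
  {"xyz":[-0.001,0.003,0.08],"spin":0},
  {"xyz":[-0.001,0.003,0.104],"spin":0},
  {"xyz":[-0.001,0.003,0.104],"spin":0},
  {"xyz":[-0.001,0.003,0.104],"spin":0},
  {"xyz":[-0.001,0.003,0.104],"spin":0},
])

```text
time: 24.47
tool_pos: [0.535, 0.2424, 0.0652]
eef_rot: [3.141, 0.001, -0.066]
force: [0.5, -0.2, -1.5]
gripper_width: 0.0166
```

Call:
drive_tool([
  {"xyz":[0,0,0.004],"spin":0},
  {"xyz":[0,0,0.004],"spin":0},
  {"xyz":[0,0,0.008],"spin":0},
  {"xyz":[0,0,0.008],"spin":0},
  {"xyz":[0,0,0.008],"spin":0},
])

```text
time: 24.88
tool_pos: [0.5361, 0.2427, 0.0639]
eef_rot: [-3.141, -0.002, -0.066]
force: [1.7, 0.2, 4.5]
gripper_width: 0.0172
```

```bash
python3 go.py S 75 .0639
```

```text
target [ 0.536   0.2426  0.0639 -0.0663] -> [-0.0002  0.0003 -0.0001] 0.0006
{'time': np.float64(24.8833), 'joints': array([ 7.6610e-01,  5.3400e-02, -2.0850e-01,  9.0000e-04, -1.3072e+00,
        7.3860e-01]), 'tool_pos': array([0.5361, 0.2427, 0.0639]), 'eef_rot': array([-3.1409e+00, -1.8000e-03, -6.5800e-02]), 'force': array([1.6658, 0.1847, 4.4825]), 'gripper_width': np.float64(0.0172)}
```

Contact at the expected height, so I'll release.

Call:
drive_tool([
  {"xyz":[0,0,0],"spin":0},
  {"xyz":[0,0,0],"spin":0},
  {"xyz":[0,0,0],"spin":0},
  {"xyz":[0,0,0],"spin":0},
  {"xyz":[0,0,0],"spin":0},
  {"xyz":[0,0,-0.02],"spin":0},
  {"xyz":[0,0,-0.05],"spin":0},
  {"xyz":[0,0,-0.1],"spin":0},
], gripper=-0.1)

```text
time: 25.55
tool_pos: [0.5347, 0.242, 0.1024]
eef_rot: [3.14, 0.002, -0.066]
force: [-1.3, -0.0, -0.9]
gripper_width: 0.047
```

Call:
drive_tool([
  {"xyz":[0,0,-0.08],"spin":0},
  {"xyz":[0,0,-0.18],"spin":0},
  {"xyz":[0,0,-0.18],"spin":0},
  {"xyz":[0,0,-0.18],"spin":0},
])

```text
time: 25.88
tool_pos: [0.5369, 0.2434, 0.1799]
eef_rot: [-3.137, -0.006, -0.066]
force: [0.1, 0.7, -1.7]
gripper_width: 0.0467
```

```bash
python3 go.py D 60 .18;python3 look.py scene d 260 440 230 420; python3 look.py top d 60 260 120 270;python3 chk.py 75 d 0;python3 chk.py 90 d 0
```

```text
target [ 0.4969 -0.1927  0.18    0.1082] -> [-2.7700e-02  1.0943e+00 -3.0000e-04] -0.2218
{'time': np.float64(25.8833), 'joints': array([ 7.6620e-01,  5.5000e-03, -4.4100e-02,  1.2000e-03, -1.5136e+00,
        7.3850e-01]), 'tool_pos': array([0.5369, 0.2434, 0.1799]), 'eef_rot': array([-3.1368, -0.006 , -0.066 ]), 'force': array([ 0.1081,  0.6529, -1.6771]), 'gripper_width': np.float64(0.0467)}
top face n 137 slopes [0.001 0.002] center y off -0.0173 | rim n 270 xc,zc [0.0006 0.0586] exp z 0.0595 rim y mid -0.0067
scene face n 404 slopes [0.001 0.001] center y off 0.0014 | rim n 465 xc,zc [-0.0009  0.0582] exp z 0.0595 rim y mid 0.0023
top face n 259 slopes [-0.002  0.   ] center y off -0.0198 | rim n 328 xc,zc [0.0012 0.0665] exp z 0.067 rim y mid -0.0062
scene face n 644 slopes [ 0.002 -0.002] center y off 0.001 | rim n 684 xc,zc [-0.0009  0.0659] exp z 0.067 rim y mid 0.0024
```

View pics/scene_d.png

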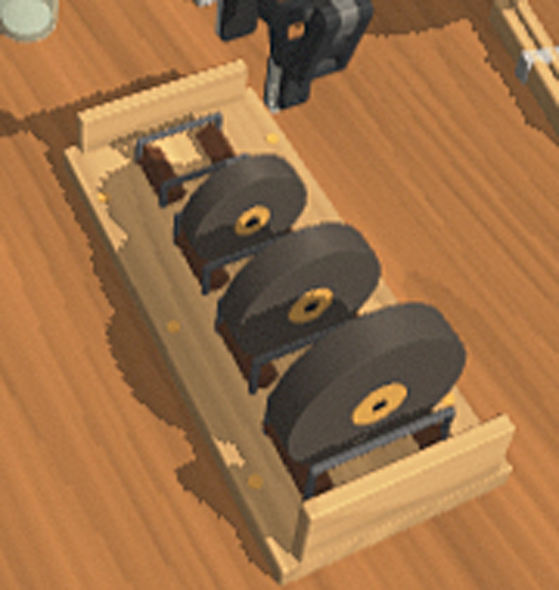

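Three wheels are seated. The 60 is the last one.

Call:
drive_tool([
  {"xyz":[-0.02,0.8,0],"spin":-0.222},
  {"xyz":[-0.02,0.8,0],"spin":-0.222},
  {"xyz":[-0.02,0.8,0],"spin":-0.222},
  {"xyz":[-0.02,0.8,0],"spin":-0.222},
  {"xyz":[-0.02,0.8,0],"spin":-0.222},
  {"xyz":[-0.02,0.8,0],"spin":-0.222},
  {"xyz":[-0.02,0.8,0],"spin":-0.222},
  {"xyz":[-0.02,0.8,0],"spin":-0.222},
])

```text
time: 26.65
tool_pos: [0.505, -0.0791, 0.1741]
eef_rot: [3.141, 0.002, 0.107]
force: [1.1, -0.4, 0.7]
gripper_width: 0.0468
```

```bash
python3 go.py D 60 .17
```

```text
target [ 0.4969 -0.1927  0.17    0.1082] -> [-0.0505  0.2801  0.0103] -0.0012
{'time': np.float64(26.65), 'joints': array([ 2.3930e-01, -1.9730e-01, -2.4300e-01,  2.0000e-04, -1.5267e+00,
        1.4387e+00]), 'tool_pos': array([ 0.505 , -0.0791,  0.1741]), 'eef_rot': array([3.1411e+00, 1.6000e-03, 1.0730e-01]), 'force': array([ 1.0727, -0.3985,  0.7341]), 'gripper_width': np.float64(0.0468)}
```

Call:
drive_tool([
  {"xyz":[-0.048,0.285,0],"spin":0},
  {"xyz":[-0.048,0.285,0],"spin":0},
  {"xyz":[-0.048,0.285,0],"spin":0},
  {"xyz":[-0.048,0.285,0],"spin":0},
  {"xyz":[-0.048,0.285,0],"spin":0},
  {"xyz":[-0.048,0.285,0.0],"spin":0},
  {"xyz":[-0.048,0.285,0.0],"spin":0},
])

```text
time: 27.23
tool_pos: [0.4995, -0.1908, 0.1744]
eef_rot: [-3.141, 0.001, 0.109]
force: [0.3, -0.0, 0.2]
gripper_width: 0.047
```

```bash
python3 go.py D 60 .11
```

```text
target [ 0.4969 -0.1927  0.11    0.1082] -> [-0.0069  0.004   0.1609] 0.0015
{'time': np.float64(27.2333), 'joints': array([ 1.1300e-02, -1.3300e-01, -1.8570e-01, -2.0000e-04, -1.5189e+00,
        1.6689e+00]), 'tool_pos': array([ 0.4995, -0.1908,  0.1744]), 'eef_rot': array([-3.1414e+00,  8.0000e-04,  1.0940e-01]), 'force': array([ 0.3051, -0.0486,  0.2323]), 'gripper_width': np.float64(0.047)}
```

Call:
drive_tool([
  {"xyz":[-0.006,0.004,0],"spin":0},
  {"xyz":[-0.006,0.004,0.06],"spin":0},
  {"xyz":[-0.006,0.004,0.12],"spin":0},
  {"xyz":[-0.006,0.004,0.16],"spin":0},
  {"xyz":[-0.006,0.004,0.16],"spin":0},
  {"xyz":[-0.006,0.004,0.16],"spin":0},
  {"xyz":[-0.006,0.004,0.16],"spin":0},
])

```text
time: 27.82
tool_pos: [0.4981, -0.1933, 0.1125]
eef_rot: [3.14, -0.002, 0.109]
force: [0.4, -0.3, 0.4]
gripper_width: 0.0468
```

```bash
python3 go.py D 60 .0595;python3 look.py scene e 190 330 80 220
```

```text
target [ 0.4969 -0.1927  0.0595  0.1082] -> [-0.0028 -0.002   0.1325] 0.0016
{'time': np.float64(27.8167), 'joints': array([ 7.1000e-03, -1.1940e-01, -2.8680e-01,  1.0000e-03, -1.4016e+00,
        1.6731e+00]), 'tool_pos': array([ 0.4981, -0.1933,  0.1125]), 'eef_rot': array([ 3.1404e+00, -1.8000e-03,  1.0950e-01]), 'force': array([ 0.4413, -0.305 ,  0.3932]), 'gripper_width': np.float64(0.0468)}
```

View pics/scene_e.png

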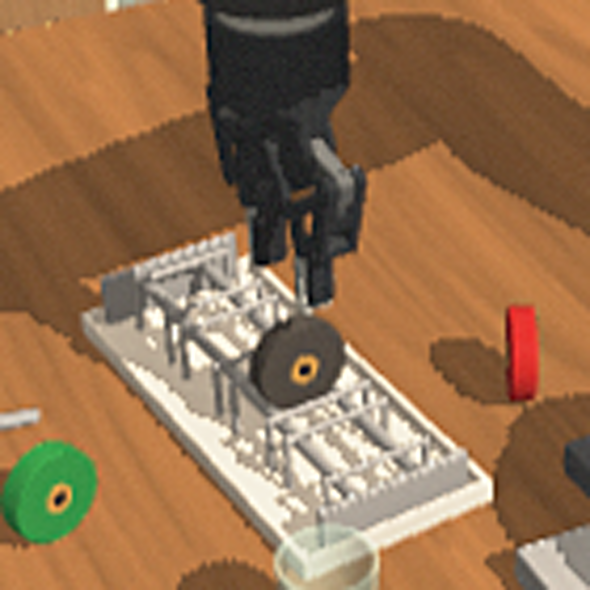

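Call:
drive_tool([
  {"xyz":[-0.003,-0.001,0.05],"spin":0},
  {"xyz":[-0.003,-0.001,0.1],"spin":0},
  {"xyz":[-0.003,-0.001,0.132],"spin":0},
  {"xyz":[-0.003,-0.001,0.132],"spin":0},
  {"xyz":[-0.003,-0.001,0.132],"spin":0},
])

```text
time: 28.28
tool_pos: [0.4962, -0.1934, 0.0586]
eef_rot: [3.141, 0.0, 0.109]
force: [0.9, 0.4, 0.6]
gripper_width: 0.0469
```

Call:
drive_tool([
  {"xyz":[0,0,0],"spin":0},
  {"xyz":[0,0,0],"spin":0},
  {"xyz":[0,0,0],"spin":0},
  {"xyz":[0,0,0],"spin":0},
  {"xyz":[0,0,0],"spin":0},
  {"xyz":[0,0,0],"spin":0},
  {"xyz":[0,0,0],"spin":0},
  {"xyz":[0,0,0],"spin":0},
], gripper=1, squeeze=45)

```text
time: 28.95
tool_pos: [0.4969, -0.1934, 0.0595]
eef_rot: [3.141, -0.002, 0.109]
force: [-0.7, 0.7, 5.1]
gripper_width: 0.0157
```

Call:
drive_tool([
  {"xyz":[0,0,-0.05],"spin":0},
  {"xyz":[0,0,-0.12],"spin":0},
  {"xyz":[0,0,-0.2],"spin":0},
  {"xyz":[0,0,-0.29],"spin":0},
  {"xyz":[0,0,-0.29],"spin":0},
  {"xyz":[0,0,-0.29],"spin":0},
])

```text
time: 29.45
tool_pos: [0.4971, -0.1933, 0.1763]
eef_rot: [3.141, -0.004, 0.108]
force: [-0.3, 0.5, -2.8]
gripper_width: 0.0153
```

```bash
python3 go.py S 60 .17;python3 look.py scene f 190 330 80 220
```

```text
target [ 0.5316  0.1767  0.17   -0.0663] -> [ 0.1858 -0.9103  0.0158] 0.2224
{'time': np.float64(29.45), 'joints': array([ 6.6000e-03, -1.4150e-01, -1.9010e-01,  3.0000e-04, -1.5180e+00,
        1.6725e+00]), 'tool_pos': array([ 0.4971, -0.1933,  0.1763]), 'eef_rot': array([ 3.1409, -0.0042,  0.1083]), 'force': array([-0.3193,  0.4676, -2.8112]), 'gripper_width': np.float64(0.0153)}
```

View pics/scene_f.png

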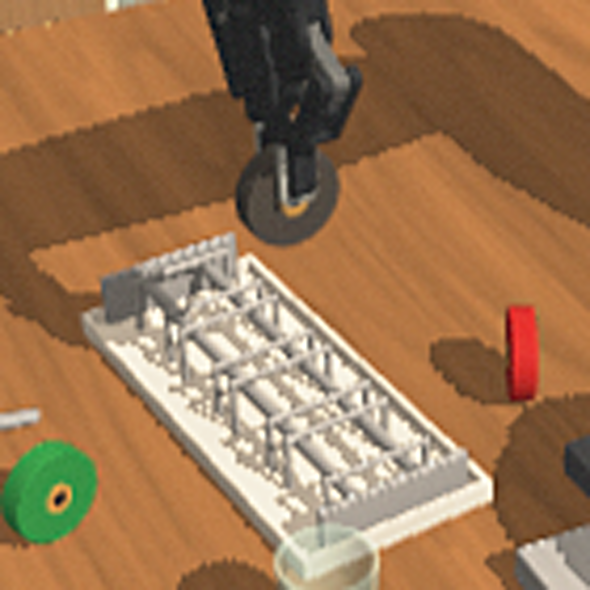

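Call:
drive_tool([
  {"xyz":[0.02,-0.06,0],"spin":0.02},
  {"xyz":[0.165,-0.75,0],"spin":0.222},
  {"xyz":[0.165,-0.75,0],"spin":0.222},
  {"xyz":[0.165,-0.75,0],"spin":0.222},
  {"xyz":[0.165,-0.75,0],"spin":0.222},
  {"xyz":[0.165,-0.75,0],"spin":0.222},
  {"xyz":[0.165,-0.75,0],"spin":0.222},
  {"xyz":[0.165,-0.75,0],"spin":0.222},
])

```text
time: 30.17
tool_pos: [0.5282, 0.1144, 0.172]
eef_rot: [3.14, 0.003, -0.065]
force: [1.3, -0.0, -1.1]
gripper_width: 0.0156
```

```bash
python3 go.py S 60 .17
```

```text
target [ 0.5316  0.1767  0.17   -0.0663] -> [-0.0017 -0.156   0.005 ] 0.0014
{'time': np.float64(30.1667), 'joints': array([ 5.8490e-01, -1.1500e-01, -1.7350e-01, -7.0000e-04, -1.5151e+00,
        9.2070e-01]), 'tool_pos': array([0.5282, 0.1144, 0.172 ]), 'eef_rot': array([ 3.1405e+00,  2.7000e-03, -6.5200e-02]), 'force': array([ 1.3179, -0.0306, -1.0602]), 'gripper_width': np.float64(0.0156)}
```

Call:
drive_tool([
  {"xyz":[-0.002,-0.158,0],"spin":0},
  {"xyz":[-0.002,-0.158,0],"spin":0},
  {"xyz":[-0.002,-0.158,0],"spin":0},
  {"xyz":[-0.002,-0.158,0],"spin":0},
  {"xyz":[-0.002,-0.158,0],"spin":0},
  {"xyz":[-0.002,-0.158,0],"spin":0},
  {"xyz":[-0.002,-0.158,0],"spin":0},
])

```text
time: 30.75
tool_pos: [0.5326, 0.1742, 0.1738]
eef_rot: [3.141, 0.0, -0.067]
force: [0.6, 0.6, 0.3]
gripper_width: 0.0154
```

```bash
python3 go.py S 60 .1
```

```text
target [ 0.5316  0.1767  0.1    -0.0663] -> [-0.0029 -0.0061  0.1844] -0.0013
{'time': np.float64(30.75), 'joints': array([ 6.7440e-01, -6.3700e-02, -1.2260e-01,  1.0000e-04, -1.5124e+00,
        8.2910e-01]), 'tool_pos': array([0.5326, 0.1742, 0.1738]), 'eef_rot': array([ 3.1412e+00,  3.0000e-04, -6.7400e-02]), 'force': array([0.5541, 0.6199, 0.3404]), 'gripper_width': np.float64(0.0154)}
```

Call:
drive_tool([
  {"xyz":[-0.004,-0.006,0],"spin":0},
  {"xyz":[-0.004,-0.006,0.06],"spin":0},
  {"xyz":[-0.004,-0.006,0.12],"spin":0},
  {"xyz":[-0.004,-0.006,0.18],"spin":0},
  {"xyz":[-0.004,-0.006,0.18],"spin":0},
  {"xyz":[-0.004,-0.006,0.18],"spin":0},
  {"xyz":[-0.004,-0.006,0.18],"spin":0},
])

```text
time: 31.33
tool_pos: [0.5321, 0.1777, 0.104]
eef_rot: [-3.141, -0.002, -0.066]
force: [0.3, 0.9, 0.2]
gripper_width: 0.0153
```

```bash
python3 go.py S 60 .0533;python3 look.py scene g 260 440 230 420; python3 look.py top g 60 260 120 270;python3 chk.py 60 g .046
```

```text
target [ 0.5316  0.1767  0.0533 -0.0663] -> [-0.0009  0.0026  0.1268] 0.0002
{'time': np.float64(31.3333), 'joints': array([ 6.8100e-01, -4.3100e-02, -2.3070e-01,  1.2000e-03, -1.3811e+00,
        8.2340e-01]), 'tool_pos': array([0.5321, 0.1777, 0.104 ]), 'eef_rot': array([-3.1411e+00, -2.3000e-03, -6.6100e-02]), 'force': array([0.3387, 0.9457, 0.1672]), 'gripper_width': np.float64(0.0153)}
top few face 9
scene face n 119 slopes [0.011 0.004] center y off 0.0022 | rim n 24 xc,zc [-1.000e-04  1.036e-01] exp z 0.098 rim y mid 0.0057
```

View pics/scene_g.png

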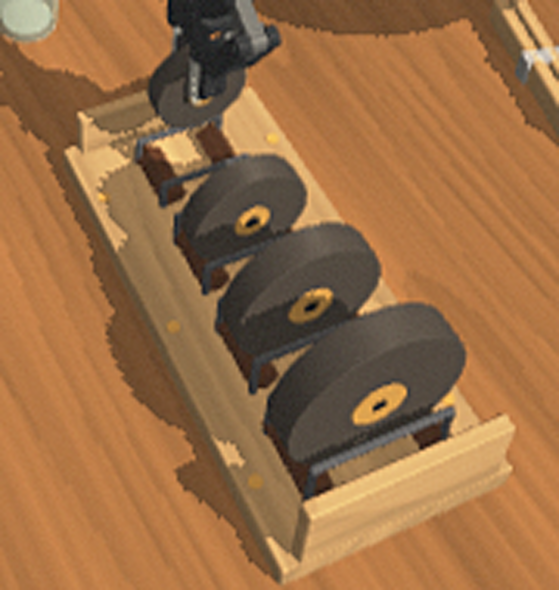

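Call:
drive_tool([
  {"xyz":[0,0.003,0.03],"spin":0},
  {"xyz":[0,0.003,0.06],"spin":0},
  {"xyz":[0,0.003,0.09],"spin":0},
  {"xyz":[0,0.003,0.115],"spin":0},
  {"xyz":[0,0.003,0.115],"spin":0},
  {"xyz":[0,0.003,0.115],"spin":0},
  {"xyz":[0,0.003,0.115],"spin":0},
])

```text
time: 32.02
tool_pos: [0.5309, 0.1765, 0.0555]
eef_rot: [3.141, 0.001, -0.066]
force: [0.7, 0.4, -1.2]
gripper_width: 0.0153
```

Call:
drive_tool([
  {"xyz":[0,0,0.004],"spin":0},
  {"xyz":[0,0,0.004],"spin":0},
  {"xyz":[0,0,0.008],"spin":0},
  {"xyz":[0,0,0.008],"spin":0},
  {"xyz":[0,0,0.008],"spin":0},
])

```text
time: 32.43
tool_pos: [0.5313, 0.1767, 0.0534]
eef_rot: [-3.141, -0.001, -0.066]
force: [-1.9, -0.0, 3.0]
gripper_width: 0.0151
```

```bash
python3 go.py S 60 .0533
```

```text
target [ 0.5316  0.1767  0.0533 -0.0663] -> [ 0.0008 -0.0002  0.0002] 0.0006
{'time': np.float64(32.4333), 'joints': array([ 6.7980e-01, -1.3800e-02, -2.9610e-01,  3.0000e-04, -1.2879e+00,
        8.2510e-01]), 'tool_pos': array([0.5313, 0.1767, 0.0534]), 'eef_rot': array([-3.1414e+00, -6.0000e-04, -6.5800e-02]), 'force': array([-1.8717, -0.0403,  2.9591]), 'gripper_width': np.float64(0.0151)}
```

Call:
drive_tool([
  {"xyz":[-0.001,0,0.002],"spin":0},
  {"xyz":[-0.001,0,0.002],"spin":0},
  {"xyz":[-0.001,0,0.002],"spin":0},
])

```text
time: 32.68
tool_pos: [0.5312, 0.1767, 0.0533]
eef_rot: [-3.141, -0.002, -0.066]
force: [-2.4, -0.5, 5.9]
gripper_width: 0.0149
```

Call:
drive_tool([
  {"xyz":[0,0,0],"spin":0},
  {"xyz":[0,0,0],"spin":0},
  {"xyz":[0,0,0],"spin":0},
  {"xyz":[0,0,0],"spin":0},
  {"xyz":[0,0,0],"spin":0},
  {"xyz":[0,0,-0.02],"spin":0},
  {"xyz":[0,0,-0.05],"spin":0},
  {"xyz":[0,0,-0.1],"spin":0},
], gripper=-0.1)

```text
time: 33.35
tool_pos: [0.5299, 0.1761, 0.0916]
eef_rot: [3.14, 0.002, -0.066]
force: [0.5, 0.7, 0.3]
gripper_width: 0.047
```

Call:
drive_tool([
  {"xyz":[0,0,-0.08],"spin":0},
  {"xyz":[0,0,-0.18],"spin":0},
  {"xyz":[0,0,-0.28],"spin":0},
  {"xyz":[0,0,-0.35],"spin":0},
  {"xyz":[0,0,-0.35],"spin":0},
  {"xyz":[0,0,-0.35],"spin":0},
])

```text
time: 33.85
tool_pos: [0.5315, 0.177, 0.236]
eef_rot: [-3.138, -0.005, -0.066]
force: [0.7, 0.0, -0.8]
gripper_width: 0.0472
```

```bash
python3 go.py D 60 .18;python3 look.py scene h 220 440 190 420; python3 look.py top h 60 330 120 270;for w in 60 75 90 105; do echo $w; python3 chk.py $w h 0;done; python3 -c "
from plant import nets,cams
from h import *
z=np.load('toph.npz');w=cloud(z['d'],cams.camera_info('top'))
for q in nets.trace('jar','top')[:2]:
    p=w[q['pixels']];p=p[np.isfinite(p[:,0])];print(q['confidence'],q['bbox'],np.percentile(p,[2,50,98],axis=0).round(3).tolist())"
```

```text
target [ 0.4969 -0.1927  0.18    0.1082] -> [-0.0254  0.9278  0.1399] -0.2219
{'time': np.float64(33.85), 'joints': array([ 6.802e-01, -7.020e-02, -1.620e-02,  7.000e-04, -1.619e+00,
        8.246e-01]), 'tool_pos': array([0.5315, 0.177 , 0.236 ]), 'eef_rot': array([-3.1381, -0.0048, -0.066 ]), 'force': array([ 0.6861,  0.0446, -0.7909]), 'gripper_width': np.float64(0.0472)}
60
top face n 55 slopes [-0.003  0.002] center y off -0.0156 | rim n 267 xc,zc [0.0001 0.0512] exp z 0.052 rim y mid -0.0022
scene face n 223 slopes [-0.004  0.002] center y off 0.0012 | rim n 287 xc,zc [-0.0008  0.0508] exp z 0.052 rim y mid 0.0025
75
top face n 150 slopes [0.001 0.002] center y off -0.0174 | rim n 331 xc,zc [0.0005 0.0586] exp z 0.0595 rim y mid -0.0066
scene face n 414 slopes [-0.     0.003] center y off 0.0015 | rim n 461 xc,zc [-0.0008  0.0583] exp z 0.0595 rim y mid 0.0018
90
top face n 299 slopes [ 0.001 -0.005] center y off -0.0197 | rim n 471 xc,zc [0.0007 0.066 ] exp z 0.067 rim y mid -0.0061
scene face n 650 slopes [ 0.002 -0.001] center y off 0.001 | rim n 684 xc,zc [-0.0009  0.0658] exp z 0.067 rim y mid 0.0037
105
top face n 544 slopes [-0.002  0.001] center y off -0.0216 | rim n 613 xc,zc [0.0004 0.0735] exp z 0.0745 rim y mid -0.0047
scene face n 906 slopes [-0.002  0.001] center y off 0.0012 | rim n 1059 xc,zc [-0.0008  0.0733] exp z 0.0745 rim y mid 0.0068
```

View pics/scene_h.png

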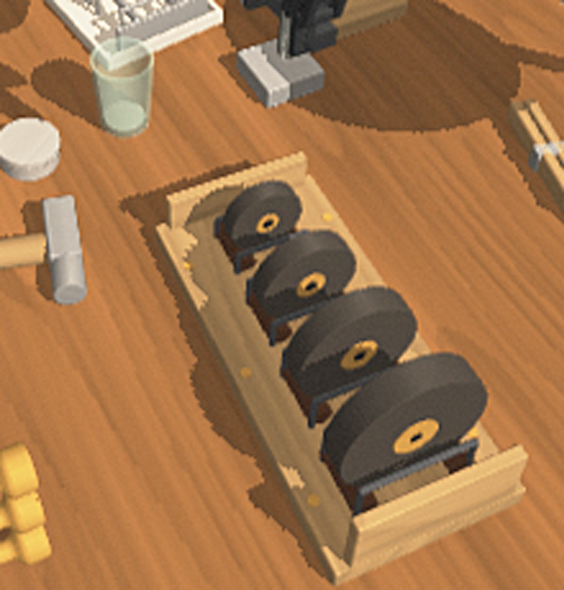

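View pics/top_h.png

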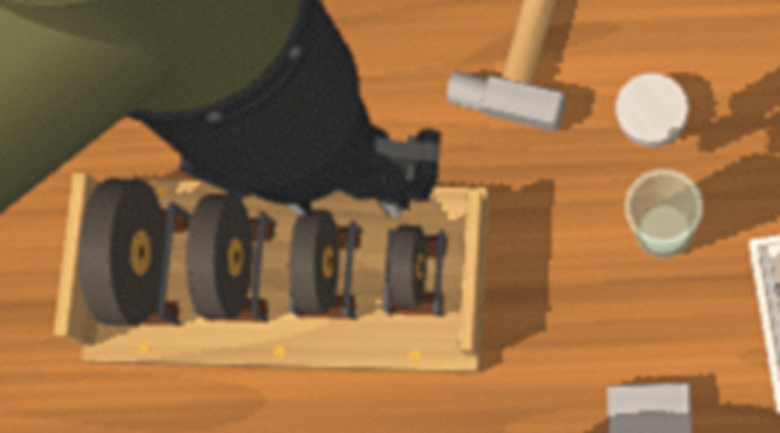

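All four wheels are seated, and the jar is at the same pixel as at the start, (290,193). The gripper is clear at z≈0.236, so I'm handing in.

```bash
python3 -c "
from plant import env
print(env.finish_job())"
```

```text
the job is handed in; nothing more can be done
None
```

All four wheels are in the wooden storage rack, largest to smallest (105, 90, 75, 60), each in the place cut for its size. I lowered each one until the force reading showed contact with its rests, then opened the gripper. It was clear at z ≈ 0.24 m when I handed the job in at about 34 s.

**Last checks, from both cameras:**
- **Upright and centred:** all four stand upright, with disc-face slopes of 0.005 or less. They are within about 1.5 mm of their bay centres, between the hoops.
- **Fully down:** the fitted wheel centres read about 1 mm below the nominal seated height on every wheel. The bench and board also read 0.6–0.7 mm low, so I take this as camera calibration bias. The tool height at contact matched the prediction to within 1 mm on each wheel.
- **Forces:** no force reading after any move went above 7 N.

**Failed or disagreeing:**
- The network missed the jar in the final check. In the last top picture it stands at about (290,193), where it was at the start.
- The two cameras disagree by about 2.5 mm along the row when measuring the hoops, so I used the mean.

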